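# Lock the capped teats in the travel rack

## Task

Get the travel rack ready to carry: stand every capped teat that is out on the shelf in a slot of the rack, one to a slot and any slot will do, then lower that slot's hold-down arm fully over it and lock the arm with a lock pin, pushed from the front through the fork and the arm's tongue until its head is home against the fork. Do not shift or tip the glass bottle, canister, jar, bowl or loose collar ring; a spare pin or an empty slot's arm does not matter.

Things in the scene. Friction and masses are not known exactly. Their poses are not given: they have to be found in the camera images.
- rack: Wooden travel rack, fixed: board 164 (x) by 270 (y) by 16 mm thick; origin under its centre, z up, front (-x) faces roughly the robot. Three equal bays at y = +85, 0, -85 mm (bays 1, 2, 3). In each, front to back: a steel fork (two upright plates with a pin hole), a square slot for a teat, the hinge of a hold-down arm that swings over the slot into the fork.
- slot1 (a point): Centre of the floor of the left (+y) bay's slot: square pocket 45 by 45 mm, 8 mm deep, floor 16 mm above the shelf top; at x = +8 mm in the rack frame, axes the rack's. With the arm down, its bar passes over the slot at 66 to 76 mm above the shelf top, 4 mm above a seated teat.
- mouth1 (a point): Centre of the pin hole (11 mm, round) on the front face of the left (+y) bay's front fork plate: rack x = -73 mm, height 45 mm, axes the rack's. The pin goes in along +x. Both fork plates are 6 mm thick, 34 mm wide, from 16 to 62 mm high; the rear one spans x = -53 to -47 mm, same hole. The arm's tongue comes down between them.
- arm1 (a joint): left (+y) bay's hold-down arm, rad: 0 down on its stop; grows as the front end swings up and back (to 2.0); starts 1.65-1.8. Moved by 2 N at its end, friction holds it. Hinge line along rack y at x = +60, height 42 mm. When down: bar 16 mm wide, top at 76 mm, from x = +65 to -64; tongue 24 wide, x = -64 to -56, down to 32 mm, its 12 mm hole then in line with the fork's.
- slot2 (a point): Centre of the floor of the middle bay's slot: square pocket 45 by 45 mm, 8 mm deep, floor 16 mm above the shelf top; at x = +8 mm in the rack frame, axes the rack's. With the arm down, its bar passes over the slot at 66 to 76 mm above the shelf top, 4 mm above a seated teat.
- mouth2 (a point): Centre of the pin hole (11 mm, round) on the front face of the middle bay's front fork plate: rack x = -73 mm, height 45 mm, axes the rack's. The pin goes in along +x. Both fork plates are 6 mm thick, 34 mm wide, from 16 to 62 mm high; the rear one spans x = -53 to -47 mm, same hole. The arm's tongue comes down between them.
- arm2 (a joint): middle bay's hold-down arm, rad: 0 down on its stop; grows as the front end swings up and back (to 2.0); starts 1.65-1.8. Moved by 2 N at its end, friction holds it. Hinge line along rack y at x = +60, height 42 mm. When down: bar 16 mm wide, top at 76 mm, from x = +65 to -64; tongue 24 wide, x = -64 to -56, down to 32 mm, its 12 mm hole then in line with the fork's.
- slot3 (a point): Centre of the floor of the right (-y) bay's slot: square pocket 45 by 45 mm, 8 mm deep, floor 16 mm above the shelf top; at x = +8 mm in the rack frame, axes the rack's. With the arm down, its bar passes over the slot at 66 to 76 mm above the shelf top, 4 mm above a seated teat.
- mouth3 (a point): Centre of the pin hole (11 mm, round) on the front face of the right (-y) bay's front fork plate: rack x = -73 mm, height 45 mm, axes the rack's. The pin goes in along +x. Both fork plates are 6 mm thick, 34 mm wide, from 16 to 62 mm high; the rear one spans x = -53 to -47 mm, same hole. The arm's tongue comes down between them.
- arm3 (a joint): right (-y) bay's hold-down arm, rad: 0 down on its stop; grows as the front end swings up and back (to 2.0); starts 1.65-1.8. Moved by 2 N at its end, friction holds it. Hinge line along rack y at x = +60, height 42 mm. When down: bar 16 mm wide, top at 76 mm, from x = +65 to -64; tongue 24 wide, x = -64 to -56, down to 32 mm, its 12 mm hole then in line with the fork's.
- teat1: Capped teat: upright cylinder 40 mm diameter, 46 mm tall, white collar below and clear plastic cap above, about 50 g. Origin at the centre of its underside, z up. May be absent.
- teat2: Capped teat: upright cylinder 40 mm diameter, 46 mm tall, white collar below and clear plastic cap above, about 50 g. Origin at the centre of its underside, z up. May be absent.
- teat3: Capped teat: upright cylinder 40 mm diameter, 46 mm tall, white collar below and clear plastic cap above, about 50 g. Origin at the centre of its underside, z up. May be absent.
- pin1: Loose lock pin, about 40 g: a grey 24 mm cube as head with a steel shaft 8 mm in diameter and 40 mm long (last 4 mm tapered) out of one face. Origin on the shaft axis at the head's front face; x points along the shaft to the tip, the head reaches to x = -24 mm. It lies on the shelf top with its shaft level, 12 mm up, pointing roughly away from the robot.
- pin2: Loose lock pin, about 40 g: a grey 24 mm cube as head with a steel shaft 8 mm in diameter and 40 mm long (last 4 mm tapered) out of one face. Origin on the shaft axis at the head's front face; x points along the shaft to the tip, the head reaches to x = -24 mm. It lies on the shelf top with its shaft level, 12 mm up, pointing roughly away from the robot.
- pin3: Loose lock pin, about 40 g: a grey 24 mm cube as head with a steel shaft 8 mm in diameter and 40 mm long (last 4 mm tapered) out of one face. Origin on the shaft axis at the head's front face; x points along the shaft to the tip, the head reaches to x = -24 mm. It lies on the shelf top with its shaft level, 12 mm up, pointing roughly away from the robot.
- glass_bottle: glass feeding bottle with white cap, 60 mm diameter, 150 mm tall, loose bystander; origin at the centre of its underside.
- canister: lidded steel canister, 90 mm diameter, 120 mm tall, loose bystander; origin at the centre of its underside.
- collar: small loose white plastic collar ring, 36 mm across, 14 mm tall, loose bystander; origin at the centre of its underside.
- bowl: small blue ceramic bowl, 110 mm rim, 45 mm tall, loose bystander; origin at the centre of its underside.
- jar: glass jar with steel lid, 60 mm diameter, 45 mm tall, loose bystander; origin at the centre of its underside.
Not all that is in view belongs to the job. What is shaped like the teat2 but blue or purple is not meant.

How it is judged:
By the outcome, as a careful person would: the job done as asked, in the order asked, and still so for the second after the job is handed in, with the robot touching nothing.
Of teat1, teat2, teat3 only 2 to 3 are there at a start; the rules pass over those that are not, and their reading is None.
At some moment in a run one of teat1, teat2, teat3, pin1, pin2, pin3 may be knocked a few centimetres aside while the robot is not near it.
It also fails if it takes over 210 s, if anything falls off the work surface, if the arm or the gripper's body presses on something with over 40 N, if the wrist force passes 120 N, or if a joint passes its speed limit or range.

## Robot

A 7-joint arm with a two-finger parallel gripper is mounted at the origin on the work surface. World frame = base frame: x ahead of the robot, y to its left, z up, the work surface at z = 0. Lengths are in m, angles in rad, forces in N, time in s.
With the tool pointing down it reaches from about 0.425 to 0.95 m from the base axis. Payload 16.7 kg.
Tool frame: the origin (TCP) lies midway between the tips of the shut fingers; the grasp point (between the pads) lies 19 mm behind it; z points along the fingers, y is the line along which they close (so a half turn about z gives the same grasp; the last joint's range is limited). The gripper opens to 94 mm and grips with 3 to 60 N. Pads are 16 mm wide; open, the fingers measure 119 mm over their backs; the gripper's body (75 mm by 177 mm) begins 78 mm behind the grasp point.
Start: joints at [-1.365, 0.426, 0.074, 1.606, -0.034, 1.111, -0.067], TCP at [0.235, 0.633, 0.205] pointing down, gripper open.
Joint ranges: [-2.85, 2.85], [-0.5, 2.14], [-1.23, 1.37], [0.21, 2.46], [-1.02, 4.16], [0.16, 2.05], [-2.73, 2.73]. Speed limits (rad/s): [1.89, 1.89, 2.39, 2.39, 3.01, 3.01, 3.01].

## Interface

Orientations are given as a unit quaternion [w, x, y, z].
In Python, from bench import * gives the robot as it stands.
- The arm moves only by the tool apply_moves, never from a script. Its argument "rows" is a list of rows, each a list of 4 numbers: the shift along the tool's x, y, z as a fraction of full scale, then the turn about the tool's z as a fraction of full scale. In form: [[x, y, z, twist], ...]. A call has 1 to 10 rows; each row is the pose to reach, as a shift and turn from the pose commanded when the call began, along the tool's axes at that moment; what a row does not reach only later rows make up. Full scale, the value 1, is 150 mm for a shift and 90 degrees for a turn. A row lasts 1/12 s, in which the tool goes at most 41.7 mm and 7.16 degrees, less where a joint would pass 70% of its speed; a pose out of reach is approached as far as the arm can. A call with a number of a shift or a turn outside -1 to 1 is refused whole. A call with a gripper value outside its range is refused whole. "hand" is the opening, from -1 (shut) to 1 (fully open), set as the call begins (left out, the last holds). The fingers move at their own pace and stop on an object; "grip_force" is the grip in N (left out, the last holds). Time passes only in rows, so rows that repeat a pose let the fingers close. It gives the time, the measured TCP pose, the force, the opening and the grip force at its end, in the units of the state.
- get_obs(): the state, without advancing time (a new reading comes with each control period).
- read_camera(name): name is "scene" or "top" or "wrist"; returns the picture (480x640x3 uint8, blue, green, red); there is no depth.
- camera_params(name): a dict with "fov_y" (degrees; the focal length in pixels is half the picture's height over the tangent of half this angle, whatever the lens; pixels are square), "cx", "cy" (the principal point, pixels), "rvec" (rotation vector, rad) and "tvec" (3), from world to camera coordinates, as OpenCV has them; the wrist camera has in their place "T_tool_cam" (4x4, takes a point from camera to tool coordinates, whose origin is the TCP and whose axes are the flange's). Camera axes: x right, y down, z forward; pixel columns grow to the right and rows downward; lengths in m; the calibration is good to about 2 mm. A picture is of the moment at which its call begins: read the wrist's pose just before it. camera_params takes no time and is no camera call.
- close_job(): hands the job in; it is judged then, once.
The state is a dict: "time_s": time; "q": joint angles; "dq": joint speeds; "tau": joint torques, N m; "position": TCP position; "tool_rot": TCP orientation; "force": force on the tool from outside, world axes, zero at the start; "torque": the same for the moment, N m; "opening": opening from 0.0 (shut) to 1.0 (fully open); "grasp_force": force on a finger pad.
Only numpy, scipy, OpenCV 4.12 (cv2) and the standard library are available. Lean on these libraries where they do the work, as an engineer would, in place of code of your own. Each camera call takes 0.05 s, during which the arm holds its last target. There are 200 camera calls.

## Working session

There is one attempt and no reset: what is moved stays moved. The work goes in short steps, Python scripts to look and compute and a tool call to move; the robot and the scene stay as the last step left them, time stands still between calls to the robot, and variables do not carry over. Pictures are saved under pics/ and viewed, at most 14 in all, crops included, and the job is handed in when it is done.

Besides the shell and the picture viewer there is one more tool, called after ">>>" as name(argument=value, ...), one argument or row to a line, values as JSON. apply_moves: Moves the arm, as the interface text tells. Shift numbers are shares of 150 mm and turn numbers shares of 90 degrees, none past 1 either way. Its arguments: {"type":"object","properties":{"rows":{"type":"array"},"hand":{"type":"number"},"grip_force":{"type":"number"}},"required":["rows"]}

```bash
mkdir -p pics; ls
cat > h.py <<'E'
from bench import *
import numpy as np, cv2
from scipy.spatial.transform import Rotation as R
def cam(name,o=None):
    p=camera_params(name); f=240/np.tan(np.radians(p['fov_y'])/2)
    if 'rvec' in p:
        Rm=cv2.Rodrigues(np.array(p['rvec'],float))[0]; t=np.array(p['tvec'],float).ravel()
        return f,p['cx'],p['cy'],Rm.T,-Rm.T@t
    o=o or get_obs(); q=o['tool_rot']; T=np.eye(4); T[:3,:3]=R.from_quat([q[1],q[2],q[3],q[0]]).as_matrix(); T[:3,3]=o['position']
    M=T@np.array(p['T_tool_cam']); return f,p['cx'],p['cy'],M[:3,:3],M[:3,3]
def ray(c,u,v,z):
    f,cx,cy,Rm,C=c; d=Rm@np.array([(u-cx)/f,(v-cy)/f,1]); return C+d*(z-C[2])/d[2]
def proj(c,P):
    f,cx,cy,Rm,C=c; q=Rm.T@(np.array(P)-C); return np.array([cx+f*q[0]/q[2],cy+f*q[1]/q[2]])
E
python3 - <<'E'
from h import *
for n in ['scene','top','wrist']:
    print(n,camera_params(n)); c=cam(n); print(c[4])
    cv2.imwrite(f'pics/{n}0.png',read_camera(n))
print(get_obs())
E
```

```text
pics
scene {'fov_y': 48.54441571244169, 'cx': 325.95544098300803, 'cy': 240.46163050421902, 'rvec': array([ 1.7709348 ,  1.45823901, -0.77039198]), 'tvec': array([-0.14404441, -0.26842215,  1.73891671])}
[ 1.57916942 -0.1460237   0.77558469]
top {'fov_y': 45.08374361492571, 'cx': 314.28020508126787, 'cy': 241.20678286114503, 'rvec': array([ 2.13836334, -2.16522635,  0.17680725]), 'tvec': array([0.02157139, 0.59009222, 1.28880884])}
[0.39394445 0.03667094 1.36131017]
wrist {'fov_y': 59.81871510256025, 'cx': 324.32053543111033, 'cy': 233.1976069111673, 'T_tool_cam': array([[-3.20539871e-04, -9.63660778e-01, -2.67128813e-01,
         7.92531376e-02],
       [ 9.99999894e-01, -3.97323337e-04,  2.33389572e-04,
         6.14889466e-04],
       [-3.31044888e-04, -2.67128710e-01,  9.63660803e-01,
        -1.78665919e-01],
       [ 0.00000000e+00,  0.00000000e+00,  0.00000000e+00,
         1.00000000e+00]])}
[0.16099322 0.66073115 0.38350645]
{'time_s': 0.15, 'q': array([-1.36453243,  0.42657882,  0.0738848 ,  1.60642463, -0.03412678,
        1.11076676, -0.0671095 ]), 'dq': array([-0.00022035,  0.00098933, -0.00027641, -0.00117891,  0.00152777,
        0.00070138, -0.00089485]), 'tau': array([ 4.44991441e-03, -9.36277843e+01,  3.66979346e+00, -4.54426646e+01,
       -4.85736877e-02,  1.77859026e-02,  1.11805100e-04]), 'position': array([0.2350276 , 0.6324302 , 0.20495928]), 'tool_rot': array([-5.89007095e-05,  1.76983887e-01,  9.84213642e-01, -4.55074278e-04]), 'force': array([ 0.47310666, -0.85590337, -0.01285631]), 'torque': array([-0.02430069,  0.02901697, -0.07623123]), 'grasp_force': 0.0, 'opening': 0.9975930276181733}
```

View pics/top0.png

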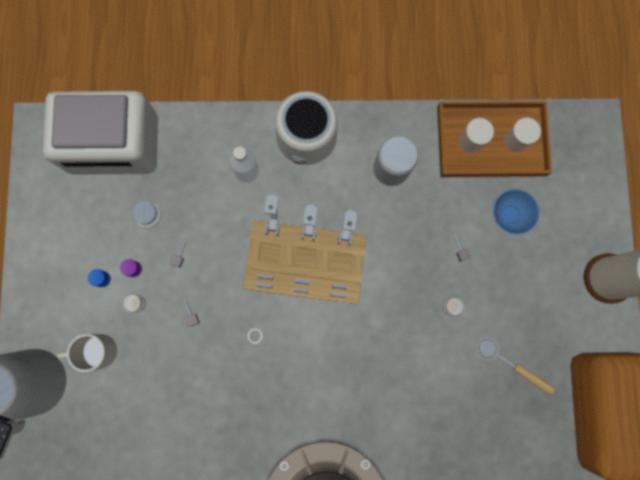

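View pics/scene0.png

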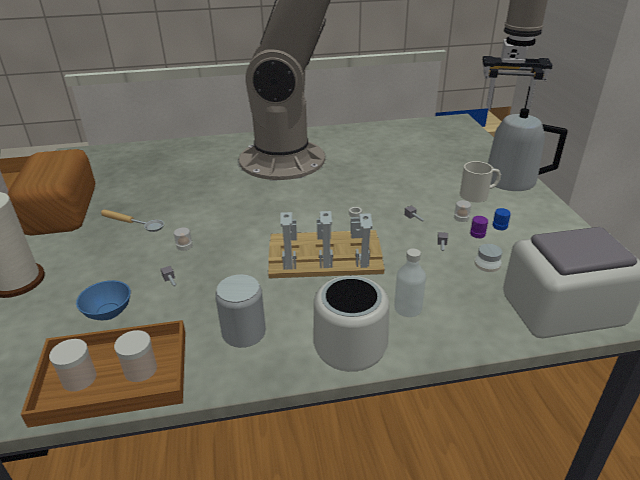

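Top view: pink/white capped teats at (133,303) and (454,307). They could be confused with the blue (97,278) and purple (130,268) lookalikes, the loose collar (255,336), the jar (146,213), and the white cups in the tray (479,131) and (526,131). Pins are at (178,258), (191,318) and (462,253). The rack is at (305,262), slightly rotated. Next I'll localise these in the top view and make one close crop.

Run:
```python
from h import *
im=cv2.imread('pics/top0.png'); c=cam('top')
for n,u,v,z in [('teatA',133,303,.046),('teatB',454,307,.046),('blue',97,278,.046),('purple',130,268,.046),('ring',255,336,.014),('pin1',177,261,.024),('pin2',192,320,.024),('pin3',463,254,.024),('jar',146,213,.045),('can',397,155,.12),('bottle',239,153,.15)]: print(n,ray(c,u,v,z).round(3))
hsv=cv2.cvtColor(im,cv2.COLOR_BGR2HSV)
m=cv2.inRange(hsv,(8,60,60),(30,255,255)); m[:215]=0;m[310:]=0;m[:,:230]=0;m[:,380:]=0
m=cv2.morphologyEx(m,cv2.MORPH_CLOSE,np.ones((15,15)))
k=max(cv2.findContours(m,0,2)[0],key=cv2.contourArea); r=cv2.minAreaRect(k)
b=np.array([ray(c,*p,.016) for p in cv2.boxPoints(r)]); print(b.round(4),b.mean(0),[np.linalg.norm(b[i]-b[i-1]) for i in range(4)])
a=cv2.resize(im[240:340,80:280],(800,400),interpolation=3)
d=cv2.resize(im[240:340-50,380:480],(800,400),interpolation=3)[:200]
d=cv2.resize(im[235:335,400:500],(400,400),interpolation=3)
w=cv2.imread('pics/scene0.png'); 
e=np.hstack([cv2.resize(w[190:270,390:520],(650//2+75,200)),cv2.resize(w[215:295,130:260],(400,200))])
cv2.imwrite('pics/crop1.png',np.vstack([a,e]))
```

```text
teatA [0.454 0.425 0.046]
teatB [ 0.435 -0.301  0.046]
blue [0.511 0.508 0.046]
purple [0.533 0.434 0.046]
ring [0.376 0.153 0.014]
pin1 [0.55  0.333 0.024]
pin2 [0.414 0.296 0.024]
pin3 [ 0.559 -0.334  0.024]
jar [0.66  0.402 0.045]
can [ 0.771 -0.171  0.12 ]
bottle [0.769 0.176 0.15 ]
[[ 0.4848  0.1811  0.016 ]
 [ 0.6474  0.1608  0.016 ]
 [ 0.6088 -0.11    0.016 ]
 [ 0.4471 -0.0849  0.016 ]] [0.54702162 0.03674183 0.016     ] [np.float64(0.26865394180044677), np.float64(0.16381990761979567), np.float64(0.2735189966384371), np.float64(0.1636757229742809)]
```

View pics/crop1.png

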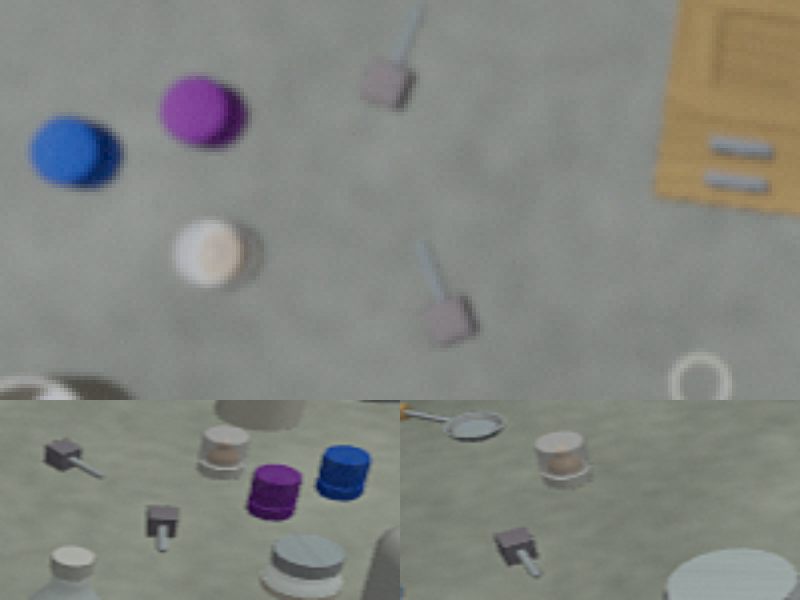

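The crop confirms it: the teats at top (133,303) and (454,307) have a clear cap with a pink nipple, and no third teat is out. Next I'll refine teat A and the rack with the wrist camera. I'll use bays 1 and 2, because bay 3's pin approach is inside the minimum reach.

```bash
cat >> h.py <<'E'
def to(x,y,z,yaw=None,pos=None,o=None):
    "yaw: world heading (deg) of tool y. prints shares; pos gives start pose override"
    o=o or get_obs(); q=o['tool_rot']; Rm=R.from_quat([q[1],q[2],q[3],q[0]]).as_matrix()
    h=np.degrees(np.arctan2(Rm[1,1],Rm[0,1])); s=Rm.T@(np.array([x,y,z])-o['position'])/.15
    print('shift',s.round(3),'twist',None if yaw is None else round((h-yaw)/90,3),'heading',h.round(2),'pos',o['position'].round(4),'t',round(o['time_s'],1))
E
python3 -c "
from h import *
to(.42,.44,.25,81.9)"
```

```text
shift [-1.603 -0.773 -0.299] twist -0.137 heading 69.61 pos [0.235  0.6324 0.205 ] t 0.1
```

>>> apply_moves(
  rows=[
    [0,0,-0.3,0],
    [0,0,-0.3,0],
    [-0.4,-0.2,-0.3,-0.08],
    [-0.8,-0.4,-0.3,-0.137],
    [-1,-0.6,-0.3,-0.137],
    [-1,-0.77,-0.3,-0.137],
    [-1,-0.77,-0.3,-0.137],
    [-1,-0.77,-0.3,-0.137],
  ],
  hand=0.3,
)

```text
time_s: 0.82
position: [0.3388, 0.4668, 0.2512]
tool_rot: [0.001, 0.074, 0.997, -0.0]
force: [1.4, 1.5, 0.1]
opening: 0.648
grasp_force: 0.0
```

```bash
python3 -c "
from h import *
to(.43,.425,.22,81.9)"
```

```text
shift [-0.642 -0.186  0.209] twist -0.004 heading 81.57 pos [0.3388 0.4668 0.2512] t 0.8
```

>>> apply_moves(
  rows=[
    [-0.4,-0.19,0.1,-0.003],
    [-0.64,-0.19,0.21,-0.003],
    [-0.64,-0.19,0.21,-0.003],
    [-0.64,-0.19,0.21,-0.003],
    [-0.64,-0.19,0.21,-0.003],
    [-0.64,-0.19,0.21,-0.003],
  ],
)

```text
time_s: 1.32
position: [0.4259, 0.4312, 0.2191]
tool_rot: [-0.0, 0.068, 0.998, 0.0]
force: [0.5, 0.7, -0.2]
opening: 0.648
grasp_force: 0.0
```

```bash
python3 -c "
from h import *
to(.454,.425,.02,81.9)
c=cam('wrist'); im=read_camera('wrist'); cv2.imwrite('pics/w1.png',im)
print(proj(c,[.454,.425,.046]),proj(c,[.454,.425,0]))"
```

```text
shift [-0.192 -0.016  1.327] twist 0.004 heading 82.25 pos [0.4259 0.4312 0.2191] t 1.3
[320.44458245 244.48895829] [320.83223149 230.84868855]
```

View pics/w1.png

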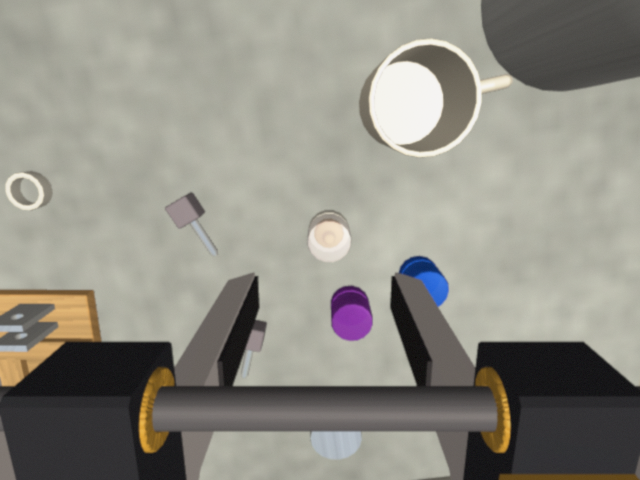

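Wrist view: the teat is at (329,236), purple at (351,312), blue at (425,282) and pin2's head at (184,211). Next I'll refine the teat by its blob.

Run:
```python
from h import *
c=cam('wrist'); im=cv2.imread('pics/w1.png'); s=im[200:275,295:365]
bg=np.median(s.reshape(-1,3),0).astype(int); d=np.abs(s.astype(int)-bg).max(2)
m=(d>25).astype(np.uint8)*255; m=cv2.morphologyEx(m,2,np.ones((3,3)))
for k in cv2.findContours(m,0,2)[0]:
    if cv2.contourArea(k)>100: print(cv2.boundingRect(k),cv2.contourArea(k))
x,y,w,h=cv2.boundingRect(max(cv2.findContours(m,0,2)[0],key=cv2.contourArea))
L,Rr,T,B=295+x,295+x+w,200+y,200+y+h
# bottom rim of blob = top disc far edge (z=.046); upper = base near edge z=0
print(ray(c,(L+Rr)/2,B,.046),ray(c,(L+Rr)/2,T,0), ray(c,L,B-21,.046),ray(c,Rr,B-21,.046))
```

```text
(14, 15, 42, 47) 1478.0
[0.47115668 0.43157512 0.046     ] [0.439123   0.43645364 0.        ] [0.44928679 0.41582123 0.046     ] [0.45426378 0.45244411 0.046     ]
```

>>> apply_moves(
  rows=[
    [-0.1,0.02,0.0,0.004],
    [-0.19,0.044,0.1,0.004],
    [-0.19,0.044,0.4,0.004],
    [-0.19,0.044,0.65,0.004],
    [-0.19,0.044,0.9,0.004],
    [-0.19,0.044,0.9,0.004],
    [-0.19,0.044,0.9,0.004],
    [-0.19,0.044,0.9,0.004],
  ],
)

```text
time_s: 2.03
position: [0.4561, 0.4345, 0.0863]
tool_rot: [0.001, 0.071, 0.998, 0.001]
force: [0.8, 0.5, 0.8]
opening: 0.653
grasp_force: 0.0
```

```bash
python3 -c "
from h import *
to(.455,.434,.02,81.9)
c=cam('wrist'); im=read_camera('wrist'); cv2.imwrite('pics/w2.png',im)
print(proj(c,[.455,.434,.046]),proj(c,[.455,.434,0]))"
```

```text
shift [ 0.007 -0.005  0.442] twist 0.0 heading 81.9 pos [0.4561 0.4345 0.0863] t 2.0
[321.21113187 263.27968895] [321.54984385 239.81546781]
```

View pics/w2.png

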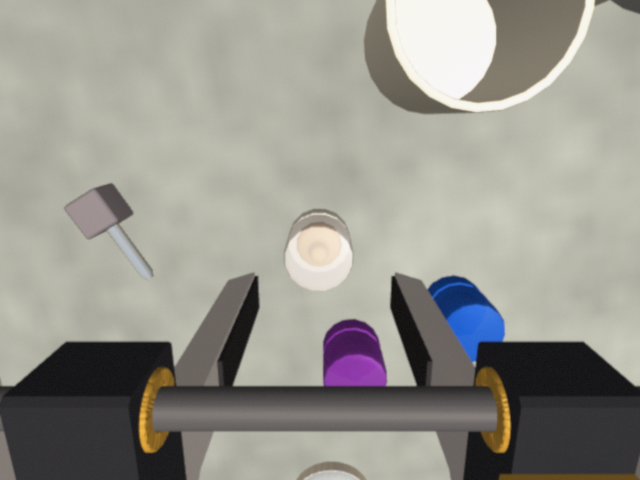

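Teat top at (319,256): I'll correct x by 3 mm, descend and grip.

>>> apply_moves(
  rows=[
    [0.027,-0.012,0.1,0],
    [0.027,-0.012,0.25,0],
    [0.027,-0.012,0.4,0],
    [0.027,-0.012,0.442,0],
    [0.027,-0.012,0.442,0],
    [0.027,-0.012,0.442,0],
  ],
)

```text
time_s: 2.58
position: [0.4521, 0.4328, 0.0195]
tool_rot: [0.001, 0.071, 0.997, 0.001]
force: [0.1, -0.5, 0.3]
opening: 0.649
grasp_force: 0.0
```

>>> apply_moves(
  rows=[
    [0,0,0,0],
    [0,0,0,0],
    [0,0,0,0],
    [0,0,0,0],
    [0,0,0,0],
    [0,0,0,0],
  ],
  hand=-0.6,
  grip_force=15,
)

```text
time_s: 3.08
position: [0.4517, 0.4323, 0.0185]
tool_rot: [0.0, 0.071, 0.997, 0.0]
force: [-1.0, -1.0, 7.6]
opening: 0.422
grasp_force: 15.0
```

>>> apply_moves(
  rows=[
    [0,0,-0.2,0],
    [0,0,-0.4,0],
    [0,0,-0.6,0],
    [0,0,-0.8,0],
    [0,0,-1,0],
    [0,0,-1,0],
    [0,0,-1,0],
  ],
)

```text
time_s: 3.67
position: [0.4521, 0.4326, 0.1696]
tool_rot: [0.001, 0.071, 0.997, 0.001]
force: [-0.8, -0.2, -0.5]
opening: 0.419
grasp_force: 15.0
```

```bash
python3 -c "
from h import *
to(.48,.13,.2,81.9)"
```

```text
shift [-0.471 -1.97  -0.208] twist -0.001 heading 81.85 pos [0.4521 0.4326 0.1696] t 3.7
```

>>> apply_moves(
  rows=[
    [-0.1,-0.25,-0.2,0],
    [-0.1,-0.5,-0.4,0],
    [-0.1,-0.75,-0.6,0],
    [-0.1,-1,-0.73,0],
    [-0.1,-1,-0.73,0],
    [-0.1,-1,-0.73,0],
  ],
)

```text
time_s: 4.17
position: [0.4458, 0.2775, 0.2792]
tool_rot: [0.001, 0.073, 0.997, 0.001]
force: [0.6, 0.7, -0.2]
opening: 0.422
grasp_force: 15.0
```

>>> apply_moves(
  rows=[
    [0,-0.25,0,0],
    [0,-0.5,0,0],
    [0,-0.75,0,0],
    [0,-1,0,0],
    [0,-1,0,0],
    [0,-1,0,0],
    [0,-1,0,0],
  ],
)

```text
time_s: 4.75
position: [0.4236, 0.1335, 0.2765]
tool_rot: [-0.0, 0.071, 0.997, -0.0]
force: [0.4, 1.0, -0.4]
opening: 0.419
grasp_force: 15.0
```

```bash
python3 -c "
from h import *
to(.44,.06,.28,81.9)"
```

```text
shift [-0.178 -0.469 -0.023] twist -0.0 heading 81.87 pos [0.4236 0.1335 0.2765] t 4.8
```

>>> apply_moves(
  rows=[
    [0,-0.2,0,0],
    [0,-0.47,0,0],
    [0,-0.47,0,0],
    [0,-0.47,0,0],
    [0,-0.47,0,0],
    [0,-0.47,0,0],
  ],
)

```text
time_s: 5.25
position: [0.4139, 0.0645, 0.2769]
tool_rot: [-0.0, 0.07, 0.998, -0.0]
force: [-0.2, 0.1, -0.7]
opening: 0.419
grasp_force: 15.0
```

```bash
python3 -c "
from h import *
c=cam('wrist'); im=read_camera('wrist'); cv2.imwrite('pics/w3.png',im); np.save('w3.npy',np.array(list(get_obs()['position'])+list(get_obs()['tool_rot'])))
to(.44,.06,.28,81.9)"
```

```text
shift [-0.177 -0.004 -0.021] twist 0.001 heading 81.97 pos [0.4139 0.0644 0.2769] t 5.3
```

View pics/w3.png

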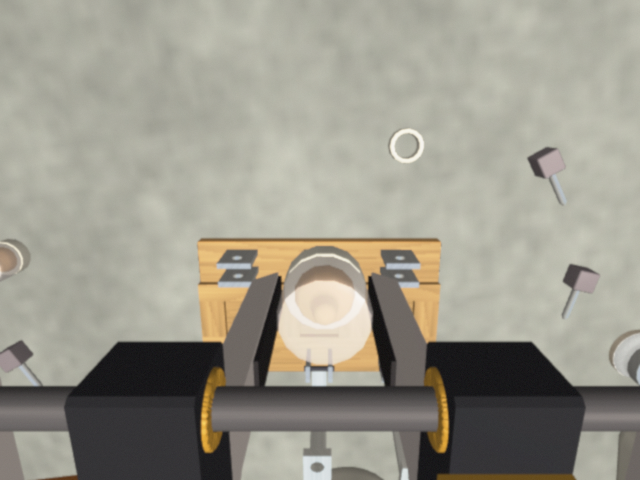

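Wrist view: the rack's front edge is at row ~239 (cols 198–440), fork holes are at about (400,257) and (238,257), and the rack is aligned with the image. Next I'll extract edges and holes precisely.

Run:
```python
from h import *
v=np.load('w3.npy'); o={'position':v[:3],'tool_rot':v[3:]}; c=cam('wrist',o); im=cv2.imread('pics/w3.png'); print(c[4].round(3))
a=cv2.resize(im[232:292,205:275],(560,480),interpolation=3);b=cv2.resize(im[232:292,365:445],(640,480),interpolation=3)
cv2.imwrite('pics/c3.png',cv2.resize(np.hstack([a,b]),(800,320)))
hsv=cv2.cvtColor(im,cv2.COLOR_BGR2HSV); m=cv2.inRange(hsv,(8,80,60),(30,255,255)); m[:230]=0;m[330:]=0
# left/right/front edges
xs=[np.where(m[r])[0] for r in (246,264,300,320)]
for r,x in zip((246,264,300,320),xs): print(r,x.min(),x.max()+1,ray(c,x.min(),r,.016)[:2],ray(c,x.max()+1,r,.016)[:2])
for u in (205,220,270,330,370,420,434):
    t=np.where(m[:,u])[0].min(); print(u,t,ray(c,u,t,.016)[:2],ray(c,u,t,0)[:2])
```

```text
[0.336 0.076 0.456]
246 198 441 [ 0.45126291 -0.08074653] [0.48875096 0.18456036]
264 199 440 [ 0.47200021 -0.08426712] [0.50962845 0.18206491]
300 199 439 [ 0.51470974 -0.09383829] [0.55310879 0.17801937]
320 201 438 [ 0.53969739 -0.09706737] [0.57814477 0.17517283]
205 239 [ 0.44446757 -0.07136896] [ 0.44842347 -0.07674844]
220 239 [ 0.4467714  -0.05506524] [ 0.45081116 -0.05985131]
270 239 [ 0.45445041 -0.00072267] [ 0.45876966 -0.00353083]
330 239 [0.46366431 0.06448199] [0.46831892 0.06404709]
370 239 [0.46980636 0.10794787] [0.47468452 0.10909501]
420 239 [0.47748331 0.16227585] [0.48264088 0.16540036]
434 239 [0.47963273 0.17748681] [0.48486854 0.18116496]
```

View pics/c3.png

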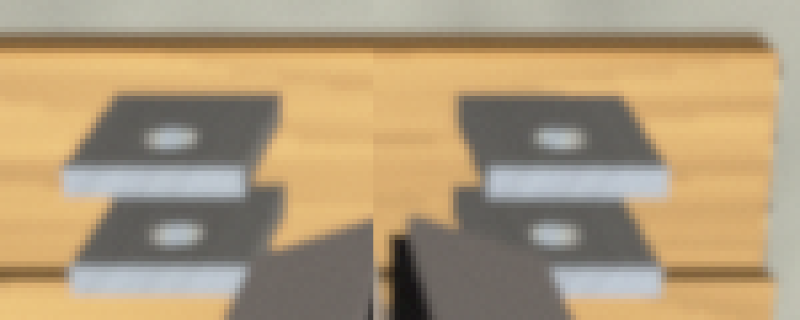

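Run:
```python
from h import *
v=np.load('w3.npy'); o={'position':v[:3],'tool_rot':v[3:]}; c=cam('wrist',o)
m3=ray(c,237.2,257.9,.045); m1=ray(c,399.6,257.9,.045); d=m1-m3; print(m1,m3,np.linalg.norm(d),np.degrees(np.arctan2(d[1],d[0])))
# crop px->img ; right plate top front edge corners (487,168),(668,168); left (64,168),(247,168), z=.062
f=lambda a,b:(205+a/5.333 if a<373 else 365+(a-373.3)/5.333,232+b/5.333)
for p in [(64,166),(247,166),(487,166),(668,166)]: print(ray(c,*f(*p),.062))
for p in [(115,95),(280,95),(458,95),(625,95)]: print(ray(c,*f(*p),.016))
```

```text
[0.48558246 0.13402216 0.045     ] [ 0.4619955  -0.03291887  0.045     ] 0.16859908216541397 81.95795777757424
[ 0.45935717 -0.04944448  0.062     ]
[ 0.46415214 -0.01550593  0.062     ]
[0.4830142  0.11799854 0.062     ]
[0.48775531 0.15155585 0.062     ]
[ 0.46000049 -0.05044548  0.016     ]
[ 0.46478633 -0.0165747   0.016     ]
[0.48386845 0.11847499 0.016     ]
[0.48871095 0.15274678 0.016     ]
```

```bash
python3 -c "
from h import *
to(.566,.123,.2,81.96); to(.566,.123,.09,81.96)"
```

```text
shift [-0.95   0.529  0.512] twist 0.0 heading 81.97 pos [0.4139 0.0644 0.2769] t 5.3
shift [-0.95   0.53   1.245] twist 0.0 heading 81.97 pos [0.4139 0.0644 0.2769] t 5.3
```

>>> apply_moves(
  rows=[
    [-0.2,0.2,0,0],
    [-0.4,0.4,0,0],
    [-0.6,0.53,0.1,0],
    [-0.8,0.53,0.3,0],
    [-0.95,0.53,0.5,0],
    [-0.95,0.53,0.7,0],
    [-0.95,0.53,0.9,0],
    [-0.95,0.53,1,0],
    [-0.95,0.53,1,0],
    [-0.95,0.53,1,0],
  ],
)

```text
time_s: 6.13
position: [0.5658, 0.1223, 0.1265]
tool_rot: [-0.001, 0.071, 0.998, -0.001]
force: [-0.0, 0.1, -0.1]
opening: 0.422
grasp_force: 15.0
```

```bash
python3 -c "
from h import *
to(.566,.123,.036,81.96)
im=read_camera('wrist'); cv2.imwrite('pics/w4.png',im); np.save('w4.npy',np.array(list(get_obs()['position'])+list(get_obs()['tool_rot'])))"
```

```text
shift [-0.002  0.006  0.604] twist -0.001 heading 81.91 pos [0.5658 0.1223 0.1265] t 6.1
```

View pics/w4.png

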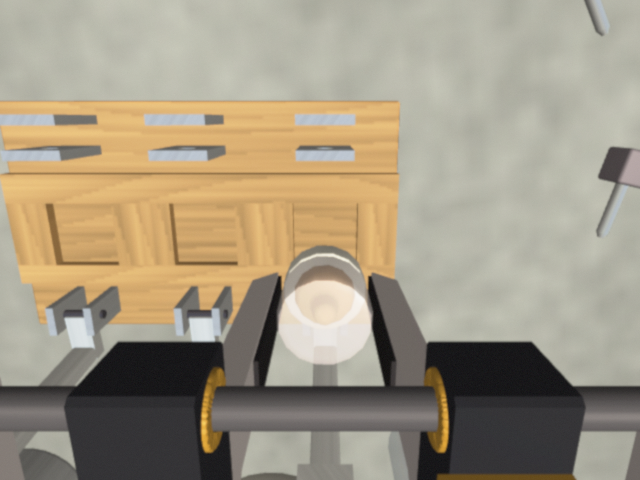

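Bay 1 is clear below: pocket sides are at cols ~293 and ~357, and fork tops at (325,119) and (325,153). Checking the position numerically.

Run:
```python
from h import *
v=np.load('w4.npy'); o={'position':v[:3],'tool_rot':v[3:]}; c=cam('wrist',o)
ex=np.array([.9902,-.14]);ey=np.array([.14,.9902]); s=np.array([.566,.123])
im=cv2.imread('pics/w4.png'); g=cv2.cvtColor(im,cv2.COLOR_BGR2GRAY)
for r in (215,235): print(r,g[r,285:302],g[r,350:366])
def rk(u,v_,z): p=ray(c,u,v_,z)[:2]-s; return (p@ex*1e3).round(1),(p@ey*1e3).round(1)
for q in [(296,119,.062),(355,119,.062),(297,153,.062),(354,153,.062),(293.5,230,.024),(357,230,.024),(399,140,.016),(325,262,.024),(325,204,.024)]: print(q,rk(*q))
```

```text
215 [169 168 168 169 171 172 173 161 154 171 177 176 176 175 173 174 174] [169 170 169 170 170 167 154 138 158 169 171 172 175 178 180 182]
235 [183 178 173 171 167 168 169 162 145 156 169 172 172 172 173 172 173] [167 166 166 165 160 148 129 134 155 166 168 169 170 172 175 179]
(296, 119, 0.062) (np.float64(-77.7), np.float64(-15.6))
(355, 119, 0.062) (np.float64(-77.7), np.float64(17.8))
(297, 153, 0.062) (np.float64(-58.8), np.float64(-15.3))
(354, 153, 0.062) (np.float64(-58.7), np.float64(17.5))
(293.5, 230, 0.024) (np.float64(-2.5), np.float64(-21.2))
(357, 230, 0.024) (np.float64(-2.5), np.float64(23.3))
(399, 140, 0.016) (np.float64(-63.7), np.float64(51.2))
(325, 262, 0.024) (np.float64(21.2), np.float64(0.8))
(325, 204, 0.024) (np.float64(-21.1), np.float64(0.9))
```

>>> apply_moves(
  rows=[
    [-0.002,0.013,0.1,0],
    [-0.002,0.013,0.25,0],
    [-0.002,0.013,0.4,0],
    [-0.002,0.013,0.46,0],
    [-0.002,0.013,0.51,0],
    [-0.002,0.013,0.55,0],
    [-0.002,0.013,0.58,0],
    [-0.002,0.013,0.595,0],
    [-0.002,0.013,0.6,0],
    [-0.002,0.013,0.6,0],
  ],
)

```text
time_s: 7.02
position: [0.5669, 0.1235, 0.0376]
tool_rot: [0.0, 0.071, 0.997, 0.0]
force: [0.3, 0.2, -0.8]
opening: 0.419
grasp_force: 15.0
```

>>> apply_moves(
  rows=[
    [0,0,0.01,0],
    [0,0,0.015,0],
    [0,0,0.015,0],
  ],
)

```text
time_s: 7.27
position: [0.5667, 0.1235, 0.035]
tool_rot: [0.0, 0.071, 0.997, 0.0]
force: [0.1, 0.2, -0.3]
opening: 0.423
grasp_force: 15.0
```

>>> apply_moves(
  rows=[
    [0,0,0,0],
    [0,0,0,0],
    [0,0,0,0],
    [0,0,0,0],
  ],
  hand=0.2,
)

```text
time_s: 7.6
position: [0.5667, 0.1234, 0.035]
tool_rot: [0.0, 0.071, 0.997, -0.0]
force: [0.0, -0.4, 0.5]
opening: 0.594
grasp_force: 0.0
```

>>> apply_moves(
  rows=[
    [0,0,-0.1,0],
    [0,0,-0.25,0],
    [0,0,-0.45,0],
    [0,0,-0.7,0],
    [0,0,-0.9,0],
    [0,0,-1,0],
    [0,0,-1,0],
  ],
)

```text
time_s: 8.18
position: [0.5684, 0.1239, 0.1887]
tool_rot: [0.002, 0.071, 0.997, 0.001]
force: [-0.3, -0.3, -0.6]
opening: 0.597
grasp_force: 0.0
```

Run:
```python
from h import *
im=read_camera('wrist'); cv2.imwrite('pics/w5.png',im); c=cam('wrist'); print(proj(c,[.5662,.1241,.062]),proj(c,[.5662,.1241,.024]))
t=read_camera('top'); cv2.imwrite('pics/top1.png',t)
a=cv2.imread('pics/top0.png'); d=cv2.absdiff(a,t).max(2)
for u,v in [(177,258),(192,318),(462,252),(454,307),(133,303)]: print((u,v),(d[v-14:v+14,u-14:u+14]>30).sum())
to(.5662,.1241,.31)
```

```text
[322.8874493  224.67026206] [322.93928174 213.32994097]
(177, 258) 0
(192, 318) 0
(462, 252) 0
(454, 307) 0
(133, 303) 182
shift [ 0.003  0.003 -0.832] twist None heading 81.86 pos [0.5667 0.1236 0.1851] t 8.3
```

View pics/w5.png

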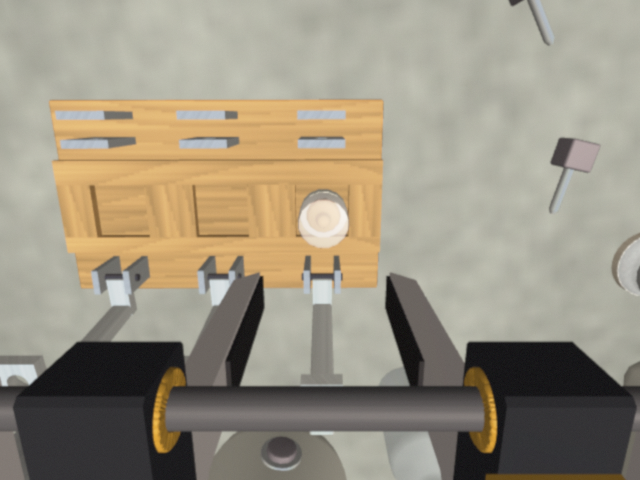

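Teat A stands in slot 1 at (323,222). Nothing else has moved. Now I'll shut the fingers and go over and behind arm 1 to swing it down.

Run:
```python
from h import *
to(.689,.1067,.215,81.96)
h=np.array([60,42.])
for t in [1.9,1.75,1.6,1.45,1.3,1.15,1.0,.85,.7,.55,.4,.3,.2,.1,.05,0]:
    p=h+105*np.array([-np.cos(t),np.sin(t)])+34*np.array([np.sin(t),np.cos(t)])+[8,0]
    print(t,((132-p[0])/150).round(3),((140-p[1])/150).round(3))
```

```text
shift [-0.823  0.004 -0.199] twist -0.001 heading 81.86 pos [0.5667 0.1236 0.1851] t 8.3
1.9 -0.014 0.064
1.75 0.079 0.005
1.6 0.18 -0.04
1.45 0.286 -0.069
1.3 0.396 -0.082
1.15 0.506 -0.078
1.0 0.614 -0.058
0.85 0.718 -0.022
0.7 0.816 0.029
0.55 0.905 0.094
0.4 0.983 0.172
0.3 1.028 0.23
0.2 1.068 0.292
0.1 1.101 0.358
0.05 1.114 0.392
0 1.127 0.427
```

>>> apply_moves(
  rows=[
    [0,0,-0.2,0],
    [-0.2,0.004,-0.2,0],
    [-0.45,0.004,-0.2,0],
    [-0.7,0.004,-0.2,0],
    [-0.823,0.004,-0.2,0],
    [-0.823,0.004,-0.1,0],
    [-0.823,0.004,0.1,0],
    [-0.823,0.004,0.3,0],
    [-0.823,0.004,0.3,0],
    [-0.823,0.004,0.3,0],
  ],
  hand=-1,
)

```text
time_s: 9.12
position: [0.6875, 0.1062, 0.1377]
tool_rot: [-0.002, 0.071, 0.997, -0.001]
force: [0.2, -0.6, -0.2]
opening: 0.007
grasp_force: 0.0
```

>>> apply_moves(
  rows=[
    [0.04,0,0,0],
    [0.08,0,0,0],
    [0.18,0,-0.035,0],
    [0.286,0,-0.064,0],
    [0.396,0,-0.077,0],
    [0.506,0,-0.073,0],
    [0.614,0,-0.053,0],
    [0.718,0,-0.017,0],
    [0.718,0,-0.017,0],
  ],
)

```text
time_s: 9.87
position: [0.5798, 0.1227, 0.1434]
tool_rot: [-0.0, 0.07, 0.998, 0.001]
force: [0.0, 0.5, 0.2]
opening: 0.0
grasp_force: 0.0
```

Run:
```python
from h import *
s=np.array([.5662,.1241]);ex=np.array([.9902,-.14])
for rx,z in [(32-8,.094),(-20-0,.082),(-28,.080),(-34,.077)]:
    p=s+(rx-8)/1e3*ex; to(*p,z,81.96)
```

```text
shift [-0.016 -0.004  0.329] twist -0.0 heading 81.92 pos [0.5798 0.1227 0.1434] t 9.9
shift [ 0.278 -0.004  0.409] twist -0.0 heading 81.92 pos [0.5798 0.1227 0.1434] t 9.9
shift [ 0.331 -0.004  0.423] twist -0.0 heading 81.92 pos [0.5798 0.1227 0.1434] t 9.9
shift [ 0.371 -0.004  0.443] twist -0.0 heading 81.92 pos [0.5798 0.1227 0.1434] t 9.9
```

>>> apply_moves(
  rows=[
    [0.098,0,0.051,0],
    [0.187,0,0.116,0],
    [0.265,0,0.194,0],
    [0.31,0,0.252,0],
    [0.35,0,0.314,0],
    [0.383,0,0.38,0],
    [0.396,0,0.414,0],
    [0.405,0,0.44,0],
    [0.405,0,0.45,0],
    [0.405,0,0.455,0],
  ],
)

```text
time_s: 10.7
position: [0.5224, 0.1305, 0.0753]
tool_rot: [-0.0, 0.071, 0.997, 0.0]
force: [-15.5, -2.4, 43.1]
opening: 0.007
grasp_force: 21.5
```

Run:
```python
from h import *
cv2.imwrite('pics/s6.png',cv2.resize(read_camera('scene')[170:300,230:430],(800,520)))
```

```text
(no output)
```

View pics/s6.png

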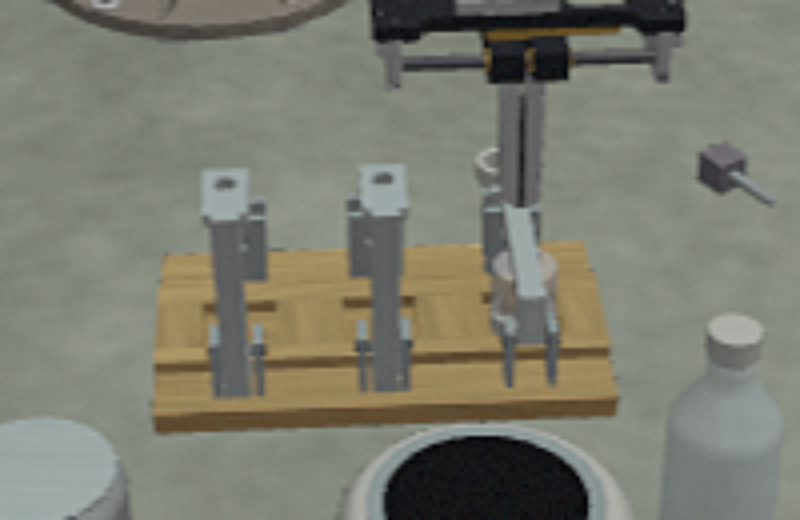

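Arm 1 is fully down. The contact force of 43 N was more than needed, so I'll press less next time. Now I'll rise and go to pin 2.

>>> apply_moves(
  rows=[
    [0,0,-0.1,0],
    [0,0,-0.3,0],
    [0,0.2,-0.5,0],
    [0.2,0.5,-0.7,0],
    [0.4,0.75,-0.7,0],
    [0.6,1,-0.7,0],
    [0.7,1,-0.7,0],
    [0.7,1,-0.7,0],
  ],
  hand=0.0,
)

```text
time_s: 11.42
position: [0.435, 0.3001, 0.1795]
tool_rot: [-0.001, 0.067, 0.998, 0.001]
force: [0.7, 1.1, 0.7]
opening: 0.491
grasp_force: 0.0
```

Run:
```python
from h import *
v=np.load('w3.npy'); c=cam('wrist',{'position':v[:3],'tool_rot':v[3:]})
print(ray(c,548,160,.024),ray(c,563,203,.012),ray(c,551,176,.012)); to(.415,.296,.16,81.96)
```

```text
[0.40913033 0.29711128 0.024     ] [0.45991801 0.31937649 0.012     ] [0.42861177 0.30642951 0.012     ]
shift [ 0.128 -0.045  0.13 ] twist 0.004 heading 82.3 pos [0.435  0.3001 0.1795] t 11.4
```

>>> apply_moves(
  rows=[
    [0.13,-0.045,0.1,-0.08],
    [0.13,-0.045,0.1,-0.16],
    [0.13,-0.045,0.1,-0.24],
    [0.13,-0.045,0.1,-0.33],
    [0.13,-0.045,0.1,-0.33],
    [0.13,-0.045,0.1,-0.33],
    [0.13,-0.045,0.1,-0.33],
  ],
)

```text
time_s: 12.0
position: [0.4196, 0.2897, 0.1642]
tool_rot: [0.0, -0.185, 0.983, 0.0]
force: [0.5, -0.7, 0.2]
opening: 0.499
grasp_force: 0.0
```

```bash
cat >> h.py <<'E'
def save(n):
    o=get_obs(); im=read_camera('wrist'); cv2.imwrite(f'pics/{n}.png',im); np.save(f'{n}.npy',np.r_[o['position'],o['tool_rot']]); return im,cam('wrist',o)
def pin(n,P,rad=.06):
    "measure pin near P: head top (z=.024) minAreaRect, shaft dir"
    im,c=save(n); u,v=proj(c,[P[0],P[1],.015]); f=c[0]/np.linalg.norm(c[4]-np.array([*P,0]))*rad
    g=im.astype(int); x0,y0=int(max(0,u-f)),int(max(0,v-f)); s=im[y0:int(v+f),x0:int(u+f)]
    bg=np.median(s.reshape(-1,3),0); d=s.astype(int)-bg
    head=((d[:,:,1]-d[:,:,2]<-12)).astype(np.uint8)*255  # reddish-grey head vs greenish shelf
    head=cv2.morphologyEx(head,cv2.MORPH_OPEN,np.ones((3,3)))
    ks=[k+[[x0,y0]] for k in cv2.findContours(head,0,2)[0] if cv2.contourArea(k)>60]
    for k in ks: r=cv2.minAreaRect(k.astype(np.float32)); print('cand',np.round(r[0],1),np.round(r[1],1),round(r[2],1),ray(c,*r[0],.024)[:2].round(4))
    return im,c,s,(x0,y0)
E
python3 - <<'E'
from h import *
im,c,s,_=pin('p2',(.415,.297)); to(.415,.297,.16,112)
print(_,s.shape); cv2.imwrite('pics/p2c.png',cv2.resize(s,None,fx=3,fy=3,interpolation=2)[:600,:800])
E
```

```text
cand [339. 218.] [26. 26.] 90.0 [0.4127 0.3011]
shift [0.01  0.056 0.028] twist -0.008 heading 111.32 pos [0.4195 0.2898 0.1642] t 12.1
(261, 145) (142, 143, 3)
```

View pics/p2c.png

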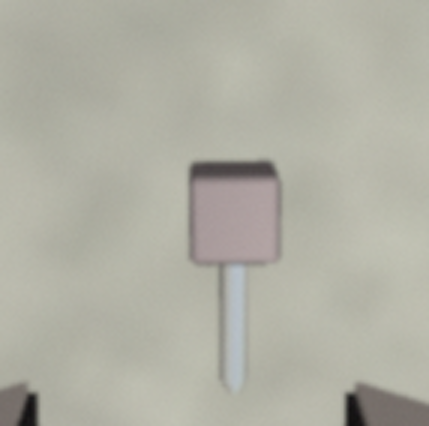

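Pin 2's head top is at (339,219), with the shaft going straight down to (339,276), so it is aligned with the tool. Computing the grasp.

Run:
```python
from h import *
v=np.load('p2.npy'); c=cam('wrist',{'position':v[:3],'tool_rot':v[3:]})
hc=ray(c,261+235.5/3,145+220.5/3,.024); A=ray(c,261+234.5/3,145+275/3,.014); T=ray(c,261+233.5/3,145+392/3,.012)
e=[ray(c,261+191/3,145+220/3,.024),ray(c,261+280/3,145+220/3,.024)]
print(hc,A,T,'len',np.linalg.norm(T-hc),'dir',np.degrees(np.arctan2(*(T-hc)[1::-1])),np.degrees(np.arctan2(*(T-A)[1::-1])),'w',np.linalg.norm(e[0]-e[1]))
to(hc[0],hc[1],.003,111.6)
```

```text
[0.41290152 0.30157243 0.024     ] [0.42931511 0.30823051 0.014     ] [0.46183055 0.32101058 0.012     ] len 0.05399899668409436 dir 21.666557552681375 21.45711237950795 w 0.023303915513000862
shift [0.012 0.089 1.075] twist -0.003 heading 111.32 pos [0.4195 0.2898 0.1642] t 12.1
```

>>> apply_moves(
  rows=[
    [0.012,0.089,0.1,-0.003],
    [0.012,0.089,0.3,-0.003],
    [0.012,0.089,0.5,-0.003],
    [0.012,0.089,0.7,-0.003],
    [0.012,0.089,0.9,-0.003],
    [0.012,0.089,0.98,-0.003],
    [0.012,0.089,0.98,-0.003],
    [0.012,0.089,0.98,-0.003],
  ],
)

```text
time_s: 12.72
position: [0.4126, 0.3014, 0.017]
tool_rot: [-0.0, -0.188, 0.982, -0.0]
force: [0.2, 0.0, -0.3]
opening: 0.502
grasp_force: 0.0
```

```bash
python3 -c "
from h import *
to(.4129,.3016,.003,111.5)"
```

```text
shift [-0.002  0.001  0.094] twist 0.002 heading 111.72 pos [0.4126 0.3014 0.017 ] t 12.7
```

>>> apply_moves(
  rows=[
    [0,0,0.05,0],
    [0,0,0.09,0],
    [0,0,0.09,0],
  ],
)

```text
time_s: 12.97
position: [0.4126, 0.3017, 0.0035]
tool_rot: [0.0, -0.189, 0.982, 0.0]
force: [-1.2, -0.3, -0.6]
opening: 0.502
grasp_force: 0.0
```

>>> apply_moves(
  rows=[
    [0,0,0,0],
    [0,0,0,0],
    [0,0,0,0],
    [0,0,0,0],
    [0,0,0,0],
    [0,0,0,0],
  ],
  hand=-1,
  grip_force=30,
)

```text
time_s: 13.47
position: [0.4128, 0.3018, 0.004]
tool_rot: [0.0, -0.189, 0.982, 0.0]
force: [-1.5, -1.0, 6.1]
opening: 0.252
grasp_force: 30.0
```

>>> apply_moves(
  rows=[
    [0,0,-0.2,0],
    [0,0,-0.4,0],
    [0,0,-0.6,0.08],
    [0,0,-0.8,0.16],
    [0,0,-0.9,0.24],
    [0,0,-0.9,0.33],
    [0,0,-0.9,0.33],
    [0,0,-0.9,0.33],
    [0,0,-0.9,0.33],
  ],
)

```text
time_s: 14.22
position: [0.4123, 0.3014, 0.1381]
tool_rot: [-0.0, 0.067, 0.998, -0.0]
force: [-0.1, 0.6, -0.5]
opening: 0.252
grasp_force: 30.0
```

Run:
```python
from h import *
im,c=save('w7'); cv2.imwrite('pics/w7c.png',cv2.resize(im[220:400,220:430],(700,600)))
m=np.array([.486,.1354]);ex=np.array([.9902,-.14]); a=m-.062*ex; print(a); to(*a,.11,81.96)
```

```text
[0.4246076 0.14408  ]
shift [-0.221 -1.028  0.188] twist 0.004 heading 82.34 pos [0.4123 0.3013 0.138 ] t 14.3
```

View pics/w7c.png

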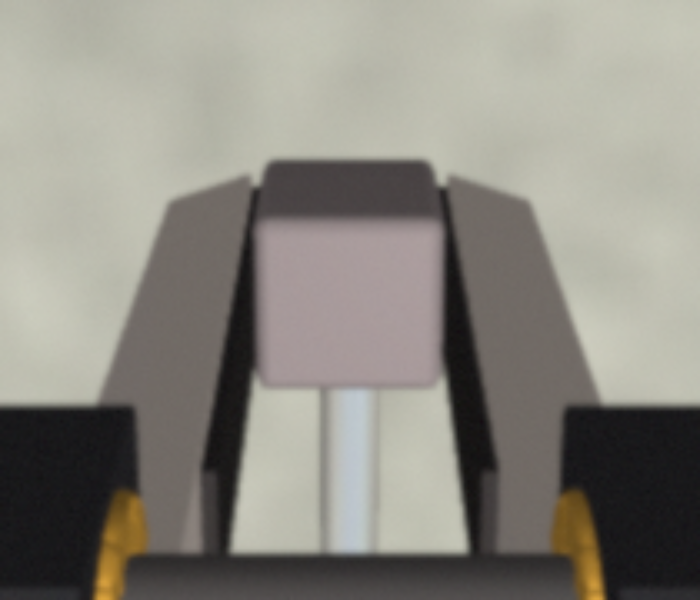

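>>> apply_moves(
  rows=[
    [-0.1,-0.25,0,0.004],
    [-0.22,-0.5,0,0.004],
    [-0.22,-0.75,0,0.004],
    [-0.22,-1,0,0.004],
    [-0.22,-1,0.1,0.004],
    [-0.22,-1,0.19,0.004],
    [-0.22,-1,0.19,0.004],
    [-0.22,-1,0.19,0.004],
  ],
)

```text
time_s: 14.93
position: [0.4244, 0.1481, 0.1098]
tool_rot: [-0.001, 0.071, 0.997, -0.001]
force: [0.6, 0.9, -0.3]
opening: 0.254
grasp_force: 30.0
```

Run:
```python
from h import *
m=np.array([.486,.1354]);ex=np.array([.9902,-.14]); a=m-.060*ex; print(a); to(*a,.037,81.96)
```

```text
[0.426588 0.1438  ]
shift [-0.019 -0.025  0.485] twist -0.001 heading 81.84 pos [0.4244 0.1481 0.1098] t 14.9
```

>>> apply_moves(
  rows=[
    [-0.01,-0.025,0.1,-0.001],
    [-0.019,-0.025,0.25,-0.001],
    [-0.019,-0.025,0.4,-0.001],
    [-0.019,-0.025,0.485,-0.001],
    [-0.019,-0.025,0.485,-0.001],
    [-0.019,-0.025,0.485,-0.001],
    [-0.019,-0.025,0.485,-0.001],
  ],
)

```text
time_s: 15.52
position: [0.4276, 0.1448, 0.0384]
tool_rot: [0.0, 0.071, 0.997, 0.0]
force: [-0.1, -0.7, -0.7]
opening: 0.251
grasp_force: 30.0
```

Run:
```python
from h import *
im,c=save('w8'); cv2.imwrite('pics/w8c.png',im)
m=np.array([.486,.1354]);ex=np.array([.9902,-.14]); to(*(m-.050*ex),.037,81.96)
```

```text
shift [-0.06  -0.008  0.01 ] twist -0.001 heading 81.89 pos [0.4278 0.1449 0.0386] t 15.6
```

View pics/w8c.png

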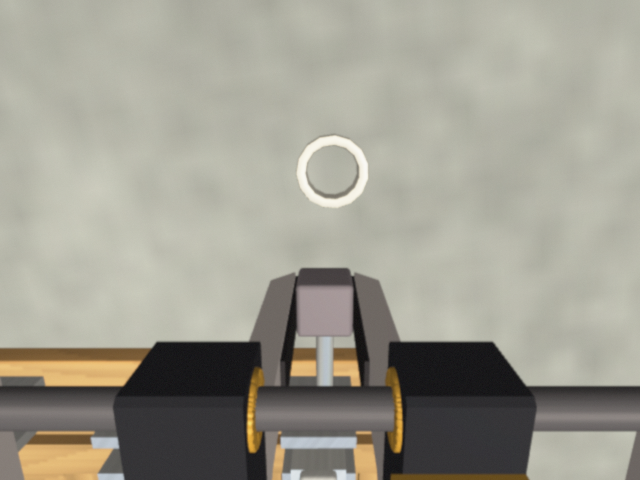

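Run:
```python
from h import *
im=cv2.imread('pics/w8.png'); v=np.load('w8.npy'); c=cam('wrist',{'position':v[:3],'tool_rot':v[3:]})
cv2.imwrite('pics/w8d.png',cv2.resize(im[330:480,260:380],(640,800//1),interpolation=3)[:600] if 0 else cv2.resize(im[330:480,250:400],(600,600),interpolation=3))
m=np.array([.486,.1354]);ex=np.array([.9902,-.14]);ey=np.array([.14,.9902])
for q in [(281,442,.062),(357,442,.062),(325,340,.045),(325,380,.045)]:
    p=ray(c,*q)[:2]-m; print(q,(p@ex*1e3).round(1),(p@ey*1e3).round(1))
```

```text
(281, 442, 0.062) 1.8 -17.4
(357, 442, 0.062) 1.9 16.6
(325, 340, 0.045) -39.4 2.4
(325, 380, 0.045) -18.2 2.3
```

View pics/w8d.png

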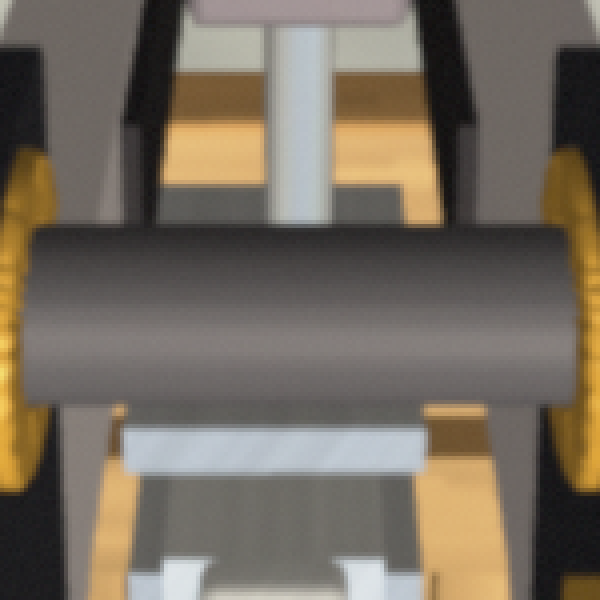

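Relative to the fork in the same view, the shaft sits 2.8 mm too far to +y. I'll shift and then start the insertion.

>>> apply_moves(
  rows=[
    [0,-0.019,0.01,0],
    [0,-0.019,0.01,0],
    [0,-0.019,0.01,0],
    [-0.03,-0.019,0.01,0],
    [-0.06,-0.019,0.01,0],
    [-0.09,-0.019,0.01,0],
    [-0.11,-0.019,0.01,0],
    [-0.11,-0.019,0.01,0],
  ],
)

```text
time_s: 16.23
position: [0.4439, 0.1391, 0.036]
tool_rot: [0.0, 0.071, 0.997, -0.0]
force: [-0.5, 0.2, -0.4]
opening: 0.254
grasp_force: 30.0
```

Run:
```python
from h import *
im,c=save('w9')
m=np.array([.486,.1354]);ex=np.array([.9902,-.14]); to(*(m-.012*ex),.037,81.96)
s=read_camera('scene'); cv2.imwrite('pics/x.png',np.hstack([cv2.resize(im[300:480,240:400],(400,450)),cv2.resize(s[190:290,310:410],(400,450))]))
```

```text
shift [-0.205  0.016 -0.007] twist -0.002 heading 81.82 pos [0.4433 0.139  0.0359] t 16.3
```

View pics/x.png

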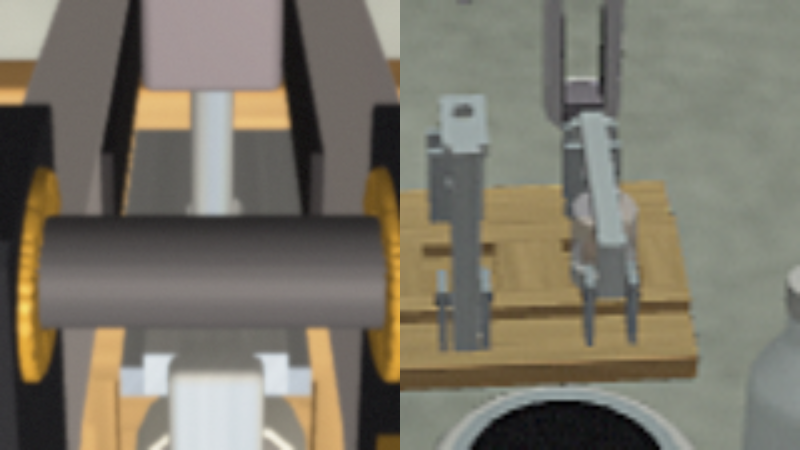

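The shaft has entered the hole with no force. My picture budget is used up: I count 15 views, one over the limit of 14. From here I'll measure numerically only. Continuing the insertion.

>>> apply_moves(
  rows=[
    [-0.03,0,-0.004,0],
    [-0.06,0,-0.004,0],
    [-0.09,0,-0.004,0],
    [-0.12,0,-0.004,0],
    [-0.15,0,-0.004,0],
    [-0.17,0,-0.004,0],
    [-0.185,0,-0.004,0],
    [-0.195,0,-0.004,0],
    [-0.195,0,-0.004,0],
  ],
)

```text
time_s: 17.08
position: [0.4722, 0.135, 0.0366]
tool_rot: [0.0, 0.071, 0.997, -0.0]
force: [0.3, -0.1, -1.0]
opening: 0.254
grasp_force: 30.0
```

>>> apply_moves(
  rows=[
    [-0.01,0,0,0],
    [-0.015,0,0,0],
    [-0.02,0,0,0],
    [-0.02,0,0,0],
  ],
)

```text
time_s: 17.42
position: [0.474, 0.1348, 0.0364]
tool_rot: [-0.001, 0.071, 0.997, -0.0]
force: [-4.9, 1.1, 2.3]
opening: 0.25
grasp_force: 30.0
```

>>> apply_moves(
  rows=[
    [-0.01,0,0,0],
    [-0.015,0,0,0],
    [-0.015,0,0,0],
  ],
)

```text
time_s: 17.67
position: [0.4741, 0.1347, 0.0361]
tool_rot: [-0.003, 0.071, 0.998, -0.0]
force: [-17.2, 4.2, 11.3]
opening: 0.258
grasp_force: 30.0
```

>>> apply_moves(
  rows=[
    [0.01,0,0,0],
    [0.012,0,0,0],
  ],
)

```text
time_s: 17.83
position: [0.474, 0.1347, 0.0362]
tool_rot: [-0.001, 0.071, 0.997, -0.0]
force: [-4.8, 1.6, -2.4]
opening: 0.252
grasp_force: 30.0
```

>>> apply_moves(
  rows=[
    [0,0,0,0],
    [0,0,0,0],
    [0,0,0,0],
    [0,0,0,0],
  ],
  hand=-0.05,
)

```text
time_s: 18.17
position: [0.4757, 0.1346, 0.0367]
tool_rot: [0.0, 0.071, 0.997, 0.0]
force: [-0.4, 0.2, 0.5]
opening: 0.47
grasp_force: 0.0
```

>>> apply_moves(
  rows=[
    [0,0,-0.1,0],
    [0,0,-0.3,0],
    [0,0,-0.5,0],
    [0,0,-0.7,0],
    [0,0,-0.9,0],
    [0,0,-1,0],
    [0,0,-1,0],
  ],
  hand=0.3,
)

```text
time_s: 18.75
position: [0.4772, 0.1352, 0.19]
tool_rot: [0.002, 0.071, 0.997, 0.002]
force: [0.4, -0.2, 0.7]
opening: 0.654
grasp_force: 0.0
```

Run:
```python
from h import *
im,c=save('w10'); m=np.array([.486,.1354]);ex=np.array([.9902,-.14]);ey=np.array([.14,.9902])
p=m-.012*ex; u,v=proj(c,[*p,.057]).round().astype(int); print('expected head top',u,v)
s=im[v-45:v+45,u-45:u+45].astype(int); 
k=((np.abs(s[:,:,0]-s[:,:,2])<14)&(s.sum(2)>380)&(s[:,:,2]>=s[:,:,1])).astype(np.uint8)
for q in cv2.findContours(k,0,2)[0]:
    if cv2.contourArea(q)>100:
        x,y,w,h=cv2.boundingRect(q); x+=u-45;y+=v-45
        for a in [(x,y),(x+w,y+h)]: d=ray(c,*a,.057)[:2]-m; print(a,(d@ex*1e3).round(1),(d@ey*1e3).round(1))
t=read_camera('top'); cv2.imwrite('pics/top2.png',t); a=cv2.imread('pics/top0.png'); d=cv2.absdiff(a,t).max(2)
for u,v in [(177,258),(192,318),(462,252),(454,307),(255,336),(146,213),(397,155),(239,153)]: print((u,v),(d[v-14:v+14,u-14:u+14]>30).sum())
to(.43,-.29,.22,81.96)
```

```text
expected head top 324 219
(np.int64(279), np.int64(174)) -46.8 -33.6
(np.int64(369), np.int64(232)) -1.7 34.7
(177, 258) 55
(192, 318) 35
(462, 252) 0
(454, 307) 0
(255, 336) 444
(146, 213) 0
(397, 155) 0
(239, 153) 0
shift [-0.1   -2.846 -0.224] twist -0.001 heading 81.86 pos [0.4756 0.1348 0.1868] t 18.9
```

>>> apply_moves(
  rows=[
    [0,-0.1,-0.2,0],
    [0,-0.35,-0.22,0],
    [0,-0.6,-0.22,0],
    [0,-0.85,-0.22,0],
    [0,-1,-0.22,0],
    [0,-1,-0.22,0],
  ],
)

```text
time_s: 19.35
position: [0.4527, -0.0184, 0.2186]
tool_rot: [-0.001, 0.074, 0.997, -0.0]
force: [-0.7, -0.1, 0.1]
opening: 0.651
grasp_force: 0.0
```

>>> apply_moves(
  rows=[
    [0,-0.25,0,0],
    [0,-0.5,0,0],
    [0,-0.75,0,0],
    [0,-1,0,0],
    [0,-1,0,0],
  ],
)

```text
time_s: 19.77
position: [0.4311, -0.168, 0.2189]
tool_rot: [-0.0, 0.074, 0.997, -0.001]
force: [-1.0, -0.0, -1.0]
opening: 0.653
grasp_force: 0.0
```

>>> apply_moves(
  rows=[
    [-0.1,-0.25,0,0],
    [-0.1,-0.5,0,0],
    [-0.1,-0.75,0,0],
    [-0.1,-0.8,0,0],
    [-0.1,-0.8,0,0],
    [-0.1,-0.8,0,0],
    [-0.1,-0.8,0,0],
  ],
)

```text
time_s: 20.35
position: [0.4309, -0.2818, 0.2189]
tool_rot: [-0.001, 0.07, 0.998, 0.0]
force: [0.7, 0.9, 0.0]
opening: 0.65
grasp_force: 0.0
```

```bash
cat >> h.py <<'E'
def teat(n,P):
    im,c=save(n); u,v=proj(c,[*P,.03]).round().astype(int); r=55
    y0,x0=max(0,v-r),max(0,u-r); s=im[y0:v+r,x0:u+r].astype(int); bg=np.median(s.reshape(-1,3),0)
    k=(np.abs(s-bg).max(2)>25).astype(np.uint8); k=cv2.morphologyEx(k,2,np.ones((3,3)))
    print('pred',u,v)
    for q in cv2.findContours(k,0,2)[0]:
        if cv2.contourArea(q)>300:
            x,y,w,h=cv2.boundingRect(q); x+=x0;y+=y0
            print('blob',x,y,w,h,'topfar',ray(c,x+w/2,y+h,.046)[:2].round(4),'basenear',ray(c,x+w/2,y,0)[:2].round(4),'ctr',ray(c,x+w/2,y+h/2,.023)[:2].round(4))
    return im,c
E
python3 - <<'E'
from h import *
teat('t1',(.435,-.301)); to(.435,-.301,.1,81.96)
t=read_camera('top'); cv2.imwrite('pics/top3.png',t); a=cv2.imread('pics/top0.png'); d=cv2.absdiff(a,t).max(2)
for u,v in [(177,258),(192,318),(255,336),(146,213),(397,155),(239,153)]: print((u,v),(d[v-14:v+14,u-14:u+14]>30).sum())
E
```

```text
pred 303 216
blob 283 200 43 42 topfar [ 0.4546 -0.3017] basenear [ 0.426  -0.2993] ctr [ 0.4412 -0.3007]
shift [-0.044 -0.124  0.794] twist 0.0 heading 81.96 pos [ 0.4311 -0.2817  0.2191] t 20.4
(177, 258) 0
(192, 318) 35
(255, 336) 0
(146, 213) 0
(397, 155) 0
(239, 153) 0
```

>>> apply_moves(
  rows=[
    [-0.05,-0.06,0.1,0],
    [-0.055,-0.122,0.3,0],
    [-0.055,-0.122,0.5,0],
    [-0.055,-0.122,0.7,0],
    [-0.055,-0.122,0.88,0],
    [-0.055,-0.122,0.88,0],
    [-0.055,-0.122,0.88,0],
    [-0.055,-0.122,0.88,0],
  ],
)

```text
time_s: 21.12
position: [0.437, -0.3026, 0.089]
tool_rot: [0.001, 0.071, 0.997, -0.0]
force: [1.1, -0.3, -0.4]
opening: 0.653
grasp_force: 0.0
```

Run:
```python
from h import *
im,c=teat('t2',(.437,-.3005)); to(.437,-.3005,.02,81.96)
```

```text
pred 326 254
blob 295 222 67 70 topfar [ 0.4548 -0.3017] basenear [ 0.4252 -0.2972] ctr [ 0.4416 -0.2997]
shift [0.005 0.015 0.462] twist -0.001 heading 81.88 pos [ 0.4373 -0.3027  0.0893] t 21.2
```

>>> apply_moves(
  rows=[
    [0.01,0.017,0.1,0],
    [0.01,0.017,0.25,0],
    [0.01,0.017,0.4,0],
    [0.01,0.017,0.462,0],
    [0.01,0.017,0.462,0],
    [0.01,0.017,0.462,0],
  ],
)

```text
time_s: 21.67
position: [0.4356, -0.3002, 0.0194]
tool_rot: [0.0, 0.071, 0.997, -0.0]
force: [0.2, -0.1, 0.5]
opening: 0.649
grasp_force: 0.0
```

>>> apply_moves(
  rows=[
    [0,0,0,0],
    [0,0,0,0],
    [0,0,0,0],
    [0,0,0,0],
    [0,0,0,0],
    [0,0,0,0],
  ],
  hand=-0.6,
  grip_force=15,
)

```text
time_s: 22.17
position: [0.4357, -0.3, 0.019]
tool_rot: [0.001, 0.071, 0.997, -0.0]
force: [-1.5, 2.3, 9.6]
opening: 0.425
grasp_force: 15.0
```

>>> apply_moves(
  rows=[
    [0,0,-0.2,0],
    [0,0,-0.4,0],
    [0,0,-0.6,0],
    [0,0,-0.8,0],
    [0,0,-1,0],
    [0,0,-1,0],
    [0,0,-1,0],
  ],
)

```text
time_s: 22.75
position: [0.436, -0.3, 0.1698]
tool_rot: [0.002, 0.071, 0.997, -0.0]
force: [-0.3, 0.9, -1.2]
opening: 0.424
grasp_force: 15.0
```

```bash
python3 -c "
from h import *
to(.5543,.0399,.25,81.96)"
```

```text
shift [-0.462  2.354 -0.533] twist -0.001 heading 81.88 pos [ 0.436  -0.3     0.1698] t 22.8
```

>>> apply_moves(
  rows=[
    [0,0.2,-0.27,0],
    [0,0.4,-0.53,0],
    [0,0.6,-0.53,0],
    [0,0.8,-0.53,0],
    [0,1,-0.53,0],
    [0,1,-0.53,0],
  ],
)

```text
time_s: 23.25
position: [0.4569, -0.1456, 0.247]
tool_rot: [-0.001, 0.068, 0.998, 0.001]
force: [-0.2, -0.5, -0.2]
opening: 0.422
grasp_force: 15.0
```

>>> apply_moves(
  rows=[
    [0,0.25,0,0],
    [0,0.5,0,0],
    [-0.1,0.75,0,0],
    [-0.2,1,0,0],
    [-0.2,1,0,0],
  ],
)

```text
time_s: 23.67
position: [0.5094, 0.0002, 0.2464]
tool_rot: [-0.001, 0.067, 0.998, -0.0]
force: [-0.6, 0.8, -0.9]
opening: 0.419
grasp_force: 15.0
```

>>> apply_moves(
  rows=[
    [-0.1,0.2,0,0],
    [-0.26,0.35,0.2,0],
    [-0.26,0.35,0.4,0],
    [-0.26,0.35,0.6,0],
    [-0.26,0.35,0.8,0],
    [-0.26,0.35,0.8,0],
    [-0.26,0.35,0.8,0],
    [-0.26,0.35,0.8,0],
  ],
)

```text
time_s: 24.33
position: [0.5538, 0.039, 0.1288]
tool_rot: [0.0, 0.071, 0.997, -0.0]
force: [-0.5, -0.1, 0.4]
opening: 0.421
grasp_force: 15.0
```

Run:
```python
from h import *
im,c=save('w11'); s=np.array([.5543,.0399]); to(*s,.037,81.96); ex=np.array([.9902,-.14]);ey=np.array([.14,.9902])
g=cv2.cvtColor(im,cv2.COLOR_BGR2GRAY).astype(int); hsv=cv2.cvtColor(im,cv2.COLOR_BGR2HSV)
W=lambda rx,ry,z: proj(c,[*(s+(rx*ex+ry*ey)/1e3),z])
# fork tops: bluish light pixels near predicted centre
for rx in (-78,-58):
    u,v=W(rx,0,.062).round().astype(int); row=hsv[v,u-50:u+50]; k=np.where((row[:,2]>150)&(row[:,1]<60))[0]; print('fork',rx,(u,v),k.min()+u-50,k.max()+u-49,[ (((ray(c,a,v,.062)[:2]-s)@ey)*1e3).round(1) for a in (k.min()+u-50,k.max()+u-49)])
# pocket sides
for rx in (-12,-6):
    u,v=W(rx,0,.024).round().astype(int); l=W(rx,-22.5,.024)[0]; r=W(rx,22.5,.024)[0]
    for e in (l,r):
        e=int(round(e)); a=e-8+np.argmin(g[v,e-8:e+9]); print('pocket',rx,v,a,g[v,a],g[v,e-8],((ray(c,a+.5,v,.024)[:2]-s)@ey*1e3).round(1))
```

```text
shift [0.001 0.005 0.615] twist -0.001 heading 81.83 pos [0.5543 0.0392 0.1293] t 24.4
fork -78 (np.int64(324), np.int64(120)) 293 353 [np.float64(-17.6), np.float64(16.5)]
fork -58 (np.int64(324), np.int64(156)) 294 353 [np.float64(-17.5), np.float64(16.8)]
pocket -12 218 292 146 171 -22.2
pocket -12 218 355 145 164 21.8
pocket -6 226 292 148 179 -22.3
pocket -6 226 355 139 168 21.9
```

>>> apply_moves(
  rows=[
    [0,0.003,0.1,0],
    [0,0.003,0.25,0],
    [0,0.003,0.4,0],
    [0,0.003,0.47,0],
    [0,0.003,0.52,0],
    [0,0.003,0.56,0],
    [0,0.003,0.59,0],
    [0,0.003,0.61,0],
    [0,0.003,0.615,0],
    [0,0.003,0.615,0],
  ],
)

```text
time_s: 25.22
position: [0.5537, 0.0398, 0.0358]
tool_rot: [0.0, 0.071, 0.997, 0.0]
force: [0.6, -0.2, -0.5]
opening: 0.42
grasp_force: 15.0
```

>>> apply_moves(
  rows=[
    [0,0,0.008,0],
    [0,0,0.013,0],
    [0,0,0.013,0],
  ],
)

```text
time_s: 25.47
position: [0.5541, 0.0398, 0.0346]
tool_rot: [0.001, 0.071, 0.997, 0.0]
force: [-2.3, 0.0, 12.9]
opening: 0.423
grasp_force: 15.0
```

>>> apply_moves(
  rows=[
    [0,0,-0.008,0],
    [0,0,-0.01,0],
    [0,0,-0.01,0],
    [0,0,-0.01,0],
    [0,0,-0.01,0],
  ],
  hand=0.2,
)

```text
time_s: 25.88
position: [0.5535, 0.0398, 0.0351]
tool_rot: [-0.0, 0.071, 0.997, -0.0]
force: [-1.4, -0.8, 0.0]
opening: 0.593
grasp_force: 0.0
```

>>> apply_moves(
  rows=[
    [0,0,-0.1,0],
    [0,0,-0.25,0],
    [0,0,-0.45,0],
    [0,0,-0.7,0],
    [0,0,-0.9,0],
    [0,0,-1,0],
    [0,0,-1,0],
  ],
)

```text
time_s: 26.47
position: [0.5552, 0.0399, 0.1885]
tool_rot: [0.002, 0.071, 0.997, 0.001]
force: [0.2, 0.5, 0.3]
opening: 0.594
grasp_force: 0.0
```

Run:
```python
from h import *
im,c=save('w12'); ex=np.array([.9902,-.14]);ey=np.array([.14,.9902])
# compare patch of slot2 teat with patch where slot1 teat was in w5 (same relative pose)
a=cv2.imread('pics/w5.png'); v=np.load('w12.npy'); ca=None
p2=proj(c,[.5541,.0396,.062]); print('pred2',p2)
T=a[185:255,290:360]; r=cv2.matchTemplate(im[150:290,250:400],T,cv2.TM_CCOEFF_NORMED); mv=cv2.minMaxLoc(r); print('match',mv[1],'at centre',250+mv[3][0]+33,150+mv[3][1]+37, 'w5 centre (323,222), pred1 (323,225)')
s=np.array([.5541,.0396]); q=s+.124*ex; to(*q,.215,81.96)
```

```text
pred2 [321.93745723 224.15115447]
match 0.970623791217804 at centre 323 222 w5 centre (323,222), pred1 (323,225)
shift [-0.826 -0.002 -0.188] twist -0.001 heading 81.87 pos [0.5543 0.0401 0.1865] t 26.5
```

Teat B stands in slot 2: its patch match against slot 1 is 0.97 at the same offset. Now arm 2.

>>> apply_moves(
  rows=[
    [0,0,-0.2,0],
    [-0.2,-0.002,-0.2,0],
    [-0.45,-0.002,-0.2,0],
    [-0.7,-0.002,-0.2,0],
    [-0.826,-0.002,-0.2,0],
    [-0.826,-0.002,-0.1,0],
    [-0.826,-0.002,0.1,0],
    [-0.826,-0.002,0.3,0],
    [-0.826,-0.002,0.3,0],
    [-0.826,-0.002,0.3,0],
  ],
  hand=-1,
)

```text
time_s: 27.35
position: [0.6748, 0.0216, 0.1382]
tool_rot: [-0.002, 0.071, 0.997, -0.001]
force: [0.2, 0.3, 0.1]
opening: 0.009
grasp_force: 0.0
```

>>> apply_moves(
  rows=[
    [0.04,0,0,0],
    [0.08,0,0,0],
    [0.18,0,-0.035,0],
    [0.286,0,-0.064,0],
    [0.396,0,-0.077,0],
    [0.506,0,-0.073,0],
    [0.614,0,-0.053,0],
    [0.718,0,-0.017,0],
    [0.718,0,-0.017,0],
  ],
)

```text
time_s: 28.1
position: [0.567, 0.0379, 0.1434]
tool_rot: [-0.0, 0.071, 0.997, 0.001]
force: [0.6, -0.3, 0.4]
opening: 0.002
grasp_force: 0.0
```

>>> apply_moves(
  rows=[
    [0.098,0,0.051,0],
    [0.187,0,0.116,0],
    [0.265,0,0.194,0],
    [0.31,0,0.252,0],
    [0.35,0,0.314,0],
    [0.383,0,0.36,0],
    [0.396,0,0.39,0],
    [0.4,0,0.41,0],
    [0.4,0,0.42,0],
    [0.4,0,0.42,0],
  ],
)

```text
time_s: 28.93
position: [0.5104, 0.0455, 0.0795]
tool_rot: [-0.0, 0.071, 0.997, -0.0]
force: [-0.2, 0.3, -0.1]
opening: 0.004
grasp_force: 0.0
```

>>> apply_moves(
  rows=[
    [0,0,0.01,0],
    [0,0,0.015,0],
    [0,0,0.02,0],
    [0,0,0.022,0],
    [0,0,0.022,0],
  ],
)

```text
time_s: 29.35
position: [0.5102, 0.0457, 0.0764]
tool_rot: [0.0, 0.071, 0.997, -0.0]
force: [-0.6, 0.3, 0.9]
opening: 0.003
grasp_force: 0.0
```

>>> apply_moves(
  rows=[
    [0,0,0.004,0],
    [0,0,0.008,0],
    [0,0,0.008,0],
  ],
)

```text
time_s: 29.6
position: [0.5102, 0.0457, 0.0758]
tool_rot: [-0.0, 0.071, 0.997, 0.0]
force: [-6.5, -0.4, 21.2]
opening: 0.006
grasp_force: 10.2
```

Arm 2 is on its stop. Going to pin 1 next.

Run:
```python
from h import *
v=np.load('w3.npy'); c=cam('wrist',{'position':v[:3],'tool_rot':v[3:]})
h=ray(c,582,276,.024); t=ray(c,565,318,.012); print(h,t,np.degrees(np.arctan2(*(t-h)[1::-1])))
to(h[0],h[1],.2);
```

```text
[0.54244585 0.33447934 0.024     ] [0.59852615 0.3231965  0.012     ] -11.37551582210658
shift [ 0.06   1.937 -0.827] twist None heading 81.84 pos [0.5102 0.0457 0.0758] t 29.6
```

>>> apply_moves(
  rows=[
    [0,0,-0.15,0],
    [0,0,-0.4,0],
    [0,0.2,-0.65,0],
    [0,0.45,-0.85,0],
    [0,0.7,-0.85,0],
    [0,0.9,-0.85,0],
    [0,1,-0.85,0],
    [0,1,-0.85,0],
  ],
  hand=0.0,
)

```text
time_s: 30.27
position: [0.5312, 0.1986, 0.2023]
tool_rot: [0.0, 0.068, 0.998, 0.0]
force: [0.3, -0.7, -1.2]
opening: 0.488
grasp_force: 0.0
```

Run:
```python
from h import *
to(.553,.337,.17)
```

```text
shift [-0.018  0.934  0.216] twist None heading 82.16 pos [0.5312 0.1986 0.2023] t 30.3
```

>>> apply_moves(
  rows=[
    [0.03,0.25,0,0],
    [0.03,0.5,0,0.02],
    [0.03,0.75,0.1,0.04],
    [0.03,0.92,0.2,0.04],
    [0.03,0.92,0.25,0.04],
    [0.03,0.92,0.25,0.04],
    [0.03,0.92,0.25,0.04],
    [0.03,0.92,0.25,0.04],
  ],
)

```text
time_s: 30.93
position: [0.5471, 0.3297, 0.1658]
tool_rot: [0.0, 0.103, 0.995, -0.0]
force: [-0.4, 0.6, 0.7]
opening: 0.5
grasp_force: 0.0
```

```bash
cat >> h.py <<'E'
def pinm(im,c,P):
    "head top from reddish light pixels, shaft tip from bluish pixels"
    u,v=proj(c,[*P,.02]).round().astype(int); y0,y1,x0,x1=v-60,v+75,u-70,u+70; s=im[y0:y1,x0:x1].astype(int)
    rb=s[:,:,2]-s[:,:,1]; L=s.sum(2)
    top=((rb>3)&(L>330)).astype(np.uint8); sh=((s[:,:,0]-s[:,:,2]>5)&(L>330)).astype(np.uint8)
    out=[]
    for n,k in (('top',top),('shaft',sh)):
        k=cv2.morphologyEx(k,2,np.ones((3,3)))
        qs=[q for q in cv2.findContours(k,0,2)[0] if cv2.contourArea(q)>40]
        for q in qs: r=cv2.minAreaRect((q+[[x0,y0]]).astype(np.float32)); print(n,np.round(r[0],1),np.round(r[1],1),round(r[2],1)); out.append((n,r))
    return out
E
python3 - <<'E'
from h import *
v=np.load('p2.npy'); pinm(cv2.imread('pics/p2.png'),cam('wrist',{'position':v[:3],'tool_rot':v[3:]}),(.413,.3015)); print('-- now')
im,c=save('p1'); print(proj(c,[.5424,.3345,.024])); o=pinm(im,c,(.545,.334))
for n,r in o:
    if n=='top': print(ray(c,*r[0],.024))
    else:
        b=cv2.boxPoints(r); e=sorted([(b[0]+b[1])/2,(b[1]+b[2])/2,(b[2]+b[3])/2,(b[3]+b[0])/2],key=lambda p:p[1]); A=ray(c,*e[0],.014);B=ray(c,*e[-1],.013); print(A,B,np.degrees(np.arctan2(*(B-A)[1::-1])))
to(.545,.334,.003)
E
```

```text
top [395.5 283. ] [18. 27.] 90.0
top [339. 218.] [28. 30.] 90.0
shaft [339.5 252.5] [39.  3.] 90.0
-- now
[327.9442903  214.43743209]
top [357.5 170.5] [27. 31.] 90.0
shaft [355.4 206. ] [ 3.8 42.2] 4.1
[0.5133185  0.36364674 0.024     ]
[0.52583603 0.36161355 0.014     ] [0.55969597 0.35278788 0.013     ] -14.609221107085684
shift [0.02  0.023 1.087] twist None heading 78.14 pos [0.5471 0.3299 0.1661] t 31.0
```

Pin 1 was knocked aside and is now at about (0.513, 0.364) with heading −14.6°. I'll reposition over it and re-measure.

```bash
python3 -c "
from h import *
to(.5135,.3636,.165,75.4)"
```

```text
shift [0.266 0.174 0.007] twist 0.03 heading 78.14 pos [0.5471 0.3299 0.1661] t 31.0
```

>>> apply_moves(
  rows=[
    [0.2,0.1,0.0,0.03],
    [0.266,0.174,0.0,0.03],
    [0.266,0.174,0.0,0.03],
    [0.266,0.174,0.0,0.03],
    [0.266,0.174,0.0,0.03],
    [0.266,0.174,0.0,0.03],
  ],
)

```text
time_s: 31.48
position: [0.5135, 0.3641, 0.1655]
tool_rot: [0.0, 0.126, 0.992, 0.0]
force: [-0.1, 0.0, -0.9]
opening: 0.499
grasp_force: 0.0
```

Run:
```python
from h import *
im,c=save('p1b'); o=pinm(im,c,(.5135,.3636))
for n,r in o:
    if n=='top': h=ray(c,*r[0],.024); print(h)
    else:
        b=cv2.boxPoints(r); e=sorted([(b[0]+b[1])/2,(b[1]+b[2])/2,(b[2]+b[3])/2,(b[3]+b[0])/2],key=lambda p:p[1]); A=ray(c,*e[0],.014);B=ray(c,*e[-1],.013); print(A,B,np.degrees(np.arctan2(*(B-A)[1::-1])),np.degrees(np.arctan2(*(B-h)[1::-1])),np.linalg.norm(B-h))
to(h[0],h[1],.003,75.4)
```

```text
top [322.5 219.5] [29. 29.] 90.0
shaft [323.5 253. ] [38.  3.] 90.0
[0.51189499 0.36400406 0.024     ]
[0.52630057 0.36106585 0.014     ] [0.55886779 0.35260891 0.013     ] -14.55684889576102 -13.635990080995944 0.04957108755860512
shift [ 0.01  -0.004  1.083] twist 0.001 heading 75.49 pos [0.5135 0.3642 0.1654] t 31.5
```

>>> apply_moves(
  rows=[
    [0.009,-0.004,0.1,0],
    [0.009,-0.004,0.3,0],
    [0.009,-0.004,0.5,0],
    [0.009,-0.004,0.7,0],
    [0.009,-0.004,0.9,0],
    [0.009,-0.004,0.99,0],
    [0.009,-0.004,0.99,0],
    [0.009,-0.004,0.99,0],
  ],
)

```text
time_s: 32.2
position: [0.5118, 0.3643, 0.017]
tool_rot: [-0.0, 0.126, 0.992, -0.0]
force: [-0.0, 0.1, 0.4]
opening: 0.501
grasp_force: 0.0
```

>>> apply_moves(
  rows=[
    [0,0,0.05,0],
    [0,0,0.09,0],
    [0,0,0.09,0],
    [0,0,0.09,0],
  ],
)

```text
time_s: 32.53
position: [0.5113, 0.365, 0.0035]
tool_rot: [0.0, 0.126, 0.992, 0.0]
force: [-0.2, -0.0, -0.2]
opening: 0.502
grasp_force: 0.0
```

>>> apply_moves(
  rows=[
    [0,0,0,0],
    [0,0,0,0],
    [0,0,0,0],
    [0,0,0,0],
    [0,0,0,0],
    [0,0,0,0],
  ],
  hand=-1,
  grip_force=30,
)

```text
time_s: 33.03
position: [0.5113, 0.3649, 0.0033]
tool_rot: [0.0, 0.126, 0.992, 0.0]
force: [-1.1, -1.6, 3.9]
opening: 0.254
grasp_force: 30.0
```

>>> apply_moves(
  rows=[
    [0,0,-0.2,0],
    [0,0,-0.4,0],
    [0,0,-0.6,-0.03],
    [0,0,-0.8,-0.07],
    [0,0,-1,-0.073],
    [0,0,-1,-0.073],
    [0,0,-1,-0.073],
    [0,0,-1,-0.073],
  ],
)

```text
time_s: 33.7
position: [0.5108, 0.3648, 0.1526]
tool_rot: [-0.0, 0.069, 0.998, -0.0]
force: [-0.9, -0.2, -1.6]
opening: 0.254
grasp_force: 30.0
```

Run:
```python
from h import *
m=np.array([.4741,.0509]);ex=np.array([.9902,-.14]); a=m-.060*ex; print(a,np.hypot(*a)); to(*a,.11,81.96)
```

```text
[0.414688 0.0593  ] 0.4189064661043084
shift [ 0.356 -2.105  0.285] twist 0.002 heading 82.12 pos [0.5108 0.3648 0.1526] t 33.7
```

>>> apply_moves(
  rows=[
    [0.1,-0.25,0,0.002],
    [0.2,-0.5,0,0.002],
    [0.3,-0.75,0,0.002],
    [0.3,-1,0,0.002],
    [0.3,-1,0,0.002],
  ],
)

```text
time_s: 34.12
position: [0.4438, 0.2157, 0.1519]
tool_rot: [-0.002, 0.073, 0.997, -0.001]
force: [0.5, -1.5, -0.9]
opening: 0.253
grasp_force: 30.0
```

>>> apply_moves(
  rows=[
    [0,-0.25,0,0],
    [0.03,-0.5,0,0],
    [0.056,-0.75,0,0],
    [0.056,-1,0,0],
    [0.056,-1.0,0.1,0],
    [0.056,-1.0,0.28,0],
    [0.056,-1.0,0.28,0],
    [0.056,-1.0,0.28,0],
  ],
)

```text
time_s: 34.78
position: [0.4156, 0.0743, 0.1102]
tool_rot: [-0.002, 0.071, 0.997, -0.002]
force: [-0.3, -0.8, 0.4]
opening: 0.257
grasp_force: 30.0
```

Run:
```python
from h import *
m=np.array([.4741,.0509]);ex=np.array([.9902,-.14]); a=m-.060*ex; to(*a,.11,81.96); to(*a,.037,81.96); print(get_obs()['q'].round(2))
```

```text
shift [-0.008 -0.1    0.001] twist -0.001 heading 81.9 pos [0.4156 0.0743 0.1102] t 34.8
shift [-0.01  -0.098  0.488] twist -0.001 heading 81.9 pos [0.4156 0.0743 0.1102] t 34.8
[-0.95  0.16  0.69  2.27 -0.14  0.76  1.26]
```

>>> apply_moves(
  rows=[
    [0,-0.05,0,0],
    [0,-0.098,0,0],
    [0,-0.098,0.1,0],
    [0,-0.098,0.2,0],
    [0,-0.098,0.3,0],
    [0,-0.098,0.4,0],
    [0,-0.098,0.48,0],
    [0,-0.098,0.485,0],
    [0,-0.098,0.485,0],
    [0,-0.098,0.485,0],
  ],
)

```text
time_s: 35.62
position: [0.4152, 0.0604, 0.0393]
tool_rot: [0.0, 0.07, 0.998, 0.0]
force: [-0.3, 1.2, 0.6]
opening: 0.252
grasp_force: 30.0
```

Run:
```python
from h import *
im,c=save('w13'); m=np.array([.4741,.0509]);ex=np.array([.9902,-.14]);ey=np.array([.14,.9902])
to(*(m-.050*ex),.0363,81.96); print(get_obs()['q'].round(2))
def meas(im,c,m):
    hsv=cv2.cvtColor(im,cv2.COLOR_BGR2HSV)
    # shaft: centre of light band between head and rod, at rows
    for v in (345,350,372,376):
        row=im[v,300:350].astype(int); g=row.sum(1); b=row[:,0]-row[:,2]
        k=np.where((b>-8)&(g>400))[0]
        if len(k): u=300+(k.min()+k.max()+1)/2; p=ray(c,u,v,.045)[:2]-m; print('shaft',v,k.min()+300,k.max()+301,(p@ex*1e3).round(1),(p@ey*1e3).round(1))
    for v in (438,442,446,450):
        k=np.where((hsv[v,260:390,1]<50)&(hsv[v,260:390,2]>160))[0]
        if len(k): 
            a,b=k.min()+260,k.max()+261; print('fork',v,a,b,[((ray(c,q,v,.062)[:2]-m)@ey*1e3).round(1) for q in (a,b,(a+b)/2)],((ray(c,a,v,.062)[:2]-m)@ex*1e3).round(1))
v=np.load('w8.npy'); print('ref w8'); meas(cv2.imread('pics/w8.png'),cam('wrist',{'position':v[:3],'tool_rot':v[3:]}),np.array([.486,.1354]))
print('now'); meas(im,c,m)
```

```text
shift [-0.064 -0.009  0.02 ] twist -0.0 heading 81.94 pos [0.4153 0.0606 0.0394] t 35.7
[-0.82  0.31  0.61  2.33 -0.33  0.58  1.47]
ref w8
shaft 345 321 332 -36.8 3.1
shaft 350 321 332 -34.2 3.1
shaft 372 320 331 -22.6 2.6
shaft 376 320 331 -20.4 2.6
fork 438 281 356 [np.float64(-17.4), np.float64(16.1), np.float64(-0.6)] -0.3
fork 442 281 356 [np.float64(-17.4), np.float64(16.2), np.float64(-0.6)] 1.8
fork 446 281 356 [np.float64(-17.5), np.float64(16.2), np.float64(-0.6)] 4.0
now
shaft 345 317 333 -36.9 2.4
shaft 350 321 332 -34.3 3.1
shaft 372 319 331 -22.5 2.4
shaft 376 321 332 -20.3 3.1
fork 438 282 357 [np.float64(-16.9), np.float64(16.7), np.float64(-0.1)] -0.1
fork 442 282 357 [np.float64(-17.0), np.float64(16.8), np.float64(-0.1)] 2.1
fork 446 282 357 [np.float64(-17.1), np.float64(16.8), np.float64(-0.1)] 4.3
```

>>> apply_moves(
  rows=[
    [0,-0.01,0.012,0],
    [0,-0.0165,0.022,0],
    [0,-0.0165,0.022,0],
    [0,-0.0165,0.022,0],
    [-0.03,-0.0165,0.022,0],
    [-0.06,-0.0165,0.022,0],
    [-0.09,-0.0165,0.022,0],
    [-0.11,-0.0165,0.022,0],
    [-0.11,-0.0165,0.022,0],
  ],
)

```text
time_s: 36.42
position: [0.4316, 0.0556, 0.0351]
tool_rot: [0.0, 0.07, 0.998, -0.0]
force: [0.2, 0.0, -0.2]
opening: 0.253
grasp_force: 30.0
```

>>> apply_moves(
  rows=[
    [-0.03,0,-0.007,0],
    [-0.06,0,-0.007,0],
    [-0.09,0,-0.007,0],
    [-0.12,0,-0.007,0],
    [-0.15,0,-0.007,0],
    [-0.17,0,-0.007,0],
    [-0.185,0,-0.007,0],
    [-0.195,0,-0.007,0],
    [-0.195,0,-0.007,0],
  ],
)

```text
time_s: 37.17
position: [0.4599, 0.0516, 0.0361]
tool_rot: [-0.0, 0.07, 0.998, -0.0]
force: [-0.3, 0.3, -0.1]
opening: 0.255
grasp_force: 30.0
```

>>> apply_moves(
  rows=[
    [-0.01,0,0,0],
    [-0.014,0,0,0],
    [-0.018,0,0,0],
    [-0.018,0,0,0],
  ],
)

```text
time_s: 37.5
position: [0.4604, 0.0515, 0.0358]
tool_rot: [-0.002, 0.07, 0.998, 0.0]
force: [-9.3, 2.1, 4.7]
opening: 0.252
grasp_force: 30.0
```

>>> apply_moves(
  rows=[
    [-0.01,0,0,0],
    [-0.015,0,0,0],
    [-0.015,0,0,0],
    [-0.015,0,0,0],
  ],
)

```text
time_s: 37.83
position: [0.4605, 0.0514, 0.0354]
tool_rot: [-0.004, 0.07, 0.998, 0.0]
force: [-19.1, 4.1, 13.3]
opening: 0.251
grasp_force: 30.0
```

>>> apply_moves(
  rows=[
    [0.01,0,0,0],
    [0.012,0,0,0],
  ],
)

```text
time_s: 38.0
position: [0.4604, 0.0514, 0.0355]
tool_rot: [-0.002, 0.07, 0.998, -0.0]
force: [-6.4, 0.8, -3.6]
opening: 0.251
grasp_force: 30.0
```

>>> apply_moves(
  rows=[
    [0,0,0,0],
    [0,0,0,0],
    [0,0,0,0],
    [0,0,0,0],
  ],
  hand=-0.05,
)

```text
time_s: 38.33
position: [0.4631, 0.0512, 0.0363]
tool_rot: [0.0, 0.07, 0.998, 0.0]
force: [0.2, -0.1, 0.6]
opening: 0.47
grasp_force: 0.0
```

>>> apply_moves(
  rows=[
    [0,0,-0.1,0],
    [0,0,-0.3,0],
    [0,0,-0.5,0],
    [0,0,-0.7,0],
    [0,0,-0.9,0],
    [0,0,-1,0],
    [0,0,-1,0],
    [0,0,-1,0],
  ],
)

```text
time_s: 39.0
position: [0.4632, 0.0517, 0.1867]
tool_rot: [0.001, 0.07, 0.998, 0.001]
force: [-0.3, 0.1, 0.1]
opening: 0.476
grasp_force: 0.0
```

Run:
```python
from h import *
im,c=save('w14'); ex=np.array([.9902,-.14]);ey=np.array([.14,.9902])
def chk(im,c,m):
    # profile along rack x at z=.057 through head; print colour (B,G,R) vs rack x from mouth
    for dy in (-8,8):
        o=[]
        for d in np.arange(-30,6,1.5):
            u,v=proj(c,[*(m+(d*ex+dy*ey)/1e3),.057]).round().astype(int); o.append((float(d),int(im[v,u].sum()),int(im[v,u,2])-int(im[v,u,0])))
        print(dy,o)
v=np.load('w10.npy'); chk(cv2.imread('pics/w10.png'),cam('wrist',{'position':v[:3],'tool_rot':v[3:]}),np.array([.486,.135])); chk(im,c,np.array([.4741,.0509]))
```

```text
-8 [(-30.0, 440, 10), (-28.5, 282, 9), (-27.0, 428, 11), (-25.5, 474, 13), (-24.0, 477, 12), (-22.5, 476, 13), (-21.0, 470, 14), (-19.5, 478, 13), (-18.0, 477, 14), (-16.5, 477, 11), (-15.0, 474, 13), (-13.5, 479, 12), (-12.0, 476, 12), (-10.5, 478, 13), (-9.0, 478, 13), (-7.5, 475, 13), (-6.0, 428, 11), (-4.5, 275, 5), (-3.0, 272, 9), (-1.5, 282, 11), (0.0, 291, 3), (1.5, 510, -13), (3.0, 577, -19), (4.5, 576, -18)]
8 [(-30.0, 433, 10), (-28.5, 284, 8), (-27.0, 446, 12), (-25.5, 488, 14), (-24.0, 494, 14), (-22.5, 493, 13), (-21.0, 500, 14), (-19.5, 491, 14), (-18.0, 494, 14), (-16.5, 496, 13), (-15.0, 501, 14), (-13.5, 500, 14), (-12.0, 498, 13), (-10.5, 499, 15), (-9.0, 500, 14), (-7.5, 496, 14), (-6.0, 433, 12), (-4.5, 272, 5), (-3.0, 270, 4), (-1.5, 264, 4), (0.0, 302, 0), (1.5, 543, -16), (3.0, 581, -18), (4.5, 579, -18)]
-8 [(-30.0, 454, 11), (-28.5, 293, 8), (-27.0, 445, 12), (-25.5, 483, 13), (-24.0, 482, 12), (-22.5, 483, 11), (-21.0, 480, 15), (-19.5, 484, 13), (-18.0, 480, 13), (-16.5, 483, 12), (-15.0, 483, 13), (-13.5, 481, 13), (-12.0, 480, 13), (-10.5, 479, 13), (-9.0, 485, 12), (-7.5, 484, 12), (-6.0, 443, 10), (-4.5, 290, 6), (-3.0, 271, 5), (-1.5, 273, 5), (0.0, 367, -3), (1.5, 488, -12), (3.0, 598, -18), (4.5, 594, -20)]
8 [(-30.0, 465, 10), (-28.5, 292, 7), (-27.0, 452, 12), (-25.5, 497, 14), (-24.0, 495, 14), (-22.5, 493, 14), (-21.0, 498, 15), (-19.5, 498, 13), (-18.0, 501, 13), (-16.5, 498, 14), (-15.0, 496, 13), (-13.5, 499, 13), (-12.0, 503, 14), (-10.5, 502, 16), (-9.0, 498, 13), (-7.5, 501, 13), (-6.0, 457, 13), (-4.5, 292, 6), (-3.0, 274, 6), (-1.5, 278, 5), (0.0, 361, -3), (1.5, 487, -10), (3.0, 599, -20), (4.5, 597, -19)]
```

The profile suggests the heads may sit a few mm short of the fork. Checking with a numeric row profile before deciding.

Run:
```python
from h import *
im=cv2.imread('pics/w14.png'); v=np.load('w14.npy'); c=cam('wrist',{'position':v[:3],'tool_rot':v[3:]}); print(c[4])
m=np.array([.4741,.0509]);ex=np.array([.9902,-.14]);ey=np.array([.14,.9902])
P=lambda d,dy,z: proj(c,[*(m+(d*ex+dy*ey)/1e3),z]).round(1)
print('back bottom',P(-24,0,.033),'back top',P(-24,0,.057),'front top',P(0,0,.057),'plate top front',P(0,0,.062),'plate top back',P(6,0,.062),'plate bottom',P(0,0,.016), 'board front',P(-9,0,.016),'board bottom front',P(-9,0,0))
u=int(P(-12,6,.057)[0]); print(u)
for r in range(160,262,2): print(r,im[r,u],end=' ')
print(); u2=int(P(0,15,.062)[0]); print(u2)
for r in range(180,262,2): print(r,im[r,u2],end=' ')
```

```text
[0.38472852 0.06333112 0.36521471]
back bottom [323.7 201.8] back top [323.7 208.1] front top [323.7 238.6] plate top front [323.7 240.4] plate top back [323.8 248. ] plate bottom [323.7 225.3] board front [323.7 215.1] board bottom front [323.7 211.1]
331
160 [176 191 189] 162 [177 191 191] 164 [177 190 190] 166 [178 192 191] 168 [177 191 191] 170 [178 191 191] 172 [177 191 190] 174 [178 192 191] 176 [179 192 193] 178 [177 191 192] 180 [177 192 191] 182 [178 192 192] 184 [178 193 191] 186 [178 192 191] 188 [178 192 191] 190 [178 192 191] 192 [178 192 192] 194 [179 191 191] 196 [178 192 191] 198 [179 192 192] 200 [147 157 159] 202 [ 94  94 102] 204 [148 148 160] 206 [159 159 173] 208 [162 161 175] 210 [160 160 174] 212 [161 160 175] 214 [161 162 175] 216 [161 161 174] 218 [160 161 174] 220 [161 161 175] 222 [163 162 177] 224 [163 162 176] 226 [161 162 175] 228 [161 162 175] 230 [157 157 171] 232 [123 123 133] 234 [86 91 93] 236 [91 94 95] 238 [94 98 98] 240 [165 159 154] 242 [203 194 185] 244 [204 196 187] 246 [205 195 186] 248 [128 129 128] 250 [103 109 111] 252 [103 109 111] 254 [108 112 114] 256 [133 141 143] 258 [204 208 207] 260 [223 220 213] 
343
180 [178 192 191] 182 [180 193 193] 184 [181 194 195] 186 [182 196 196] 188 [181 196 195] 190 [184 197 196] 192 [186 199 198] 194 [185 199 199] 196 [184 198 197] 198 [182 197 196] 200 [182 196 196] 202 [180 194 194] 204 [179 192 193] 206 [178 192 191] 208 [176 189 189] 210 [161 176 178] 212 [ 76 105 129] 214 [ 73 126 167] 216 [114 182 227] 218 [126 193 232] 220 [122 188 229] 222 [122 187 228] 224 [116 172 214] 226 [101 134 158] 228 [ 98 120 137] 230 [ 96 115 128] 232 [ 93 104 112] 234 [ 90  99 103] 236 [ 90  95 100] 238 [ 97  99 101] 240 [170 165 159] 242 [209 200 191] 244 [210 201 192] 246 [203 195 189] 248 [129 155 177] 250 [100 131 156] 252 [ 94 119 138] 254 [ 94 111 125] 256 [ 94 108 120] 258 [ 91 101 107] 260 [ 91  99 103]
```

The heads look tilted by droop in the oversize hole: the back face is half hidden and the apparent gap is about 3 mm at the top edge. I'll seat each one with a nudge from behind using closed fingers.

```bash
python3 -c "
from h import *
to(.4295,.0568,.038,81.96)"
```

```text
shift [0.224 0.004 0.986] twist -0.0 heading 81.96 pos [0.4626 0.0514 0.1858] t 39.0
```

>>> apply_moves(
  rows=[
    [0.224,0.004,0,0],
    [0.224,0.004,0,0],
    [0.224,0.004,0.2,0],
    [0.224,0.004,0.4,0],
    [0.224,0.004,0.6,0],
    [0.224,0.004,0.8,0],
    [0.224,0.004,0.95,0],
    [0.224,0.004,0.986,0],
    [0.224,0.004,0.986,0],
    [0.224,0.004,0.986,0],
  ],
  hand=-1,
)

```text
time_s: 39.88
position: [0.4295, 0.056, 0.0385]
tool_rot: [-0.0, 0.071, 0.997, -0.0]
force: [-0.1, -0.2, -0.1]
opening: 0.001
grasp_force: 0.0
```

>>> apply_moves(
  rows=[
    [-0.015,0,0,0],
    [-0.03,0,0,0],
    [-0.04,0,0,0],
    [-0.05,0,0,0],
    [-0.055,0,0,0],
    [-0.06,0,0,0],
    [-0.06,0,0,0],
  ],
)

```text
time_s: 40.47
position: [0.4386, 0.0553, 0.0383]
tool_rot: [0.0, 0.07, 0.998, 0.0]
force: [-0.7, -0.4, 0.0]
opening: 0.003
grasp_force: 0.0
```

>>> apply_moves(
  rows=[
    [-0.006,0,0,0],
    [-0.012,0,0,0],
    [-0.017,0,0,0],
    [-0.022,0,0,0],
    [-0.022,0,0,0],
  ],
)

```text
time_s: 40.88
position: [0.4392, 0.055, 0.0377]
tool_rot: [-0.002, 0.07, 0.998, -0.0]
force: [-12.3, 3.8, 9.7]
opening: 0.006
grasp_force: 6.6
```

>>> apply_moves(
  rows=[
    [-0.01,0,0,0],
    [-0.02,0,0,0],
    [-0.025,0,0,0],
    [-0.025,0,0,0],
  ],
)

```text
time_s: 41.22
position: [0.4394, 0.0548, 0.0371]
tool_rot: [-0.006, 0.07, 0.998, 0.0]
force: [-30.2, 7.2, 22.6]
opening: 0.003
grasp_force: 15.6
```

It stops rigidly at 30 N with the tip well past the rear plate, so the head is home. I'll back off, rise, and compare profiles for both pins, then check the whole scene.

>>> apply_moves(
  rows=[
    [0.04,0,0,0],
    [0.1,0,0,0],
    [0.1,0,0,0],
    [0.1,0,-0.25,0],
    [0.1,0,-0.5,0],
    [0.1,0,-0.75,0],
    [-0.05,0,-0.98,0],
    [-0.1,0,-0.98,0],
    [-0.16,0,-0.98,0],
    [-0.16,0,-0.98,0],
  ],
)

```text
time_s: 42.05
position: [0.4711, 0.0511, 0.186]
tool_rot: [0.001, 0.07, 0.998, 0.0]
force: [0.2, 0.2, -0.3]
opening: 0.004
grasp_force: 0.0
```

Run:
```python
from h import *
im,c=save('w15'); ex=np.array([.9902,-.14]);ey=np.array([.14,.9902])
def edges(im,c,m):
    for dy in (-7,7):
        d=np.arange(-36,8,.5); o=np.array([im[tuple(proj(c,[*(m+(x*ex+dy*ey)/1e3),.057]).round().astype(int)[::-1])].sum() for x in d])
        L=d[(o>440)&(d<-3)&(d>-30)]; r=d[(o>450)&(d>-3)]; print('head',L.min(),L.max(),'plate top from',r.min())
for n,m in (('w10',(.486,.135)),('w14',(.4741,.0509)),('w15',(.4741,.0509))):
    v=np.load(n+'.npy'); print(n); edges(cv2.imread(f'pics/{n}.png'),cam('wrist',{'position':v[:3],'tool_rot':v[3:]}),np.array(m))
to(.46,.2,.2)
```

```text
w10
head -26.5 -6.5 plate top from 1.0
head -27.0 -6.5 plate top from 1.5
w14
head -27.0 -6.0 plate top from 1.0
head -27.0 -6.0 plate top from 1.0
w15
head -29.5 -6.0 plate top from 1.0
head -29.5 -6.0 plate top from 1.0
shift [ 0.205  0.976 -0.099] twist None heading 81.91 pos [0.4698 0.0508 0.1853] t 42.1
```

Pin 2's profile is unchanged by the push, so it was already home. A quick nudge on pin 1 too.

```bash
python3 -c "
from h import *
to(.4412,.1413,.185,81.96)"
```

```text
shift [0.274 0.571 0.002] twist -0.001 heading 81.91 pos [0.4698 0.0508 0.1853] t 42.1
```

>>> apply_moves(
  rows=[
    [0.15,0.25,0,0],
    [0.274,0.5,0,0],
    [0.274,0.571,0,0],
    [0.274,0.571,0.2,0],
    [0.274,0.571,0.4,0],
    [0.274,0.571,0.6,0],
    [0.274,0.571,0.8,0],
    [0.274,0.571,0.95,0],
    [0.274,0.571,0.98,0],
    [0.274,0.571,0.98,0],
  ],
)

```text
time_s: 42.93
position: [0.4393, 0.1405, 0.0372]
tool_rot: [-0.001, 0.071, 0.998, -0.001]
force: [-0.5, -1.1, 0.2]
opening: 0.003
grasp_force: 0.0
```

>>> apply_moves(
  rows=[
    [-0.015,0,0,0],
    [-0.03,0,0,0],
    [-0.045,0,0,0],
    [-0.055,0,0,0],
    [-0.06,0,0,0],
    [-0.065,0,0,0],
    [-0.07,0,0,0],
    [-0.075,0,0,0],
    [-0.075,0,0,0],
  ],
)

```text
time_s: 43.68
position: [0.451, 0.1399, 0.0381]
tool_rot: [-0.001, 0.07, 0.998, -0.0]
force: [-4.5, 0.5, 3.2]
opening: 0.007
grasp_force: 2.3
```

>>> apply_moves(
  rows=[
    [-0.01,0,0,0],
    [-0.015,0,0,0],
    [-0.015,0,0,0],
  ],
)

```text
time_s: 43.93
position: [0.4512, 0.1398, 0.0377]
tool_rot: [-0.003, 0.07, 0.998, -0.0]
force: [-15.5, 3.3, 11.5]
opening: 0.006
grasp_force: 8.0
```

>>> apply_moves(
  rows=[
    [0.04,0,0,0],
    [0.09,0,0,0],
    [0.09,0,0,0],
    [0.09,0,-0.25,0],
    [0.09,0,-0.5,0],
    [0.09,0,-0.75,0],
    [0.09,0,-1,0],
    [0.09,0,-1,0],
    [0.09,0,-1,0],
  ],
)

```text
time_s: 44.68
position: [0.4416, 0.1425, 0.19]
tool_rot: [0.001, 0.07, 0.998, 0.002]
force: [0.3, -0.1, -0.6]
opening: 0.002
grasp_force: 0.0
```

>>> apply_moves(
  rows=[
    [0,0.25,-0.2,0],
    [0,0.5,-0.4,0],
    [0,0.75,-0.4,0],
    [0,1,-0.4,0],
    [0,1,-0.4,0],
    [0,1,-0.4,0],
  ],
)

```text
time_s: 45.18
position: [0.4609, 0.2921, 0.2463]
tool_rot: [-0.0, 0.068, 0.998, -0.001]
force: [0.6, -0.8, -0.6]
opening: 0.006
grasp_force: 0.0
```

Run:
```python
from h import *
t=read_camera('top'); s=read_camera('scene'); cv2.imwrite('pics/topF.png',t)
for nm,x,y in (('top0',t,0),('scene0',s,0)):
    a=cv2.imread(f'pics/{nm}.png'); d=(cv2.absdiff(a,x).max(2)>35).astype(np.uint8); d=cv2.morphologyEx(d,2,np.ones((2,2)))
    for q in cv2.findContours(cv2.dilate(d,np.ones((5,5))),0,2)[0]:
        if cv2.contourArea(q)>60: print(nm,cv2.boundingRect(q))
# bars: light bluish pixels over slots in top view
c=cam('top'); hsv=cv2.cvtColor(t,cv2.COLOR_BGR2HSV); ex=np.array([.9902,-.14]);ey=np.array([.14,.9902])
for b,sl in ((1,(.5662,.1237)),(2,(.5541,.0396)),(3,(.5424,-.0446))):
    print(b,[hsv[tuple(proj(c,[*(np.array(sl)+dx/1e3*ex),.076]).round().astype(int)[::-1])].tolist() for dx in (-60,-40,-20,0,20,40)])
```

```text
top0 (0, 414, 28, 48)
top0 (72, 332, 47, 41)
top0 (447, 298, 17, 19)
top0 (178, 257, 9, 13)
top0 (295, 225, 22, 66)
top0 (45, 220, 207, 260)
top0 (257, 214, 23, 72)
scene0 (322, 257, 11, 14)
scene0 (437, 231, 13, 17)
scene0 (352, 213, 23, 58)
scene0 (317, 210, 20, 43)
scene0 (404, 208, 16, 13)
scene0 (454, 207, 16, 17)
scene0 (415, 110, 13, 33)
scene0 (524, 88, 9, 21)
scene0 (384, 71, 88, 35)
scene0 (304, 69, 6, 17)
scene0 (250, 62, 13, 24)
scene0 (276, 54, 23, 39)
scene0 (453, 13, 11, 16)
scene0 (482, 0, 73, 83)
scene0 (407, 0, 48, 81)
scene0 (304, 0, 29, 68)
scene0 (251, 0, 27, 54)
1 [[106, 25, 174], [106, 22, 171], [106, 28, 176], [104, 27, 177], [105, 23, 176], [105, 26, 174]]
2 [[103, 28, 173], [104, 25, 172], [102, 27, 171], [103, 21, 174], [103, 27, 177], [106, 27, 179]]
3 [[114, 10, 125], [19, 102, 167], [20, 107, 152], [19, 107, 152], [19, 105, 165], [19, 106, 157]]
```

Only the teats, the two used pins, arms 1 and 2 and the robot have changed, and no bystander has moved. Handing in.

```bash
python3 -c "
from bench import *
print(close_job())"
```

```text
the job is handed in; nothing more can be done
None
```

I handed the job in with both teats on the shelf (there was no third) standing in slots 1 and 2, each arm down and locked by a pin stopped firmly against its fork. No bystander showed any movement in the before/after images. I viewed 15 pictures against the limit of 14, the fingers briefly pressed 43 N while lowering arm 1, and no verdict came back.

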